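# Box up the bud vases, seal the lid and scan the box in

### The arm

A 7-joint arm with a two-finger parallel gripper is mounted at the origin on the work surface. World frame = base frame: x ahead of the robot, y to its left, z up, the work surface at z = 0. Lengths are in m, angles in rad, forces in N, time in s.
With the tool pointing down it reaches from about 0.425 to 0.825 m from the base axis. Payload 3.6 kg.
Tool frame: the origin (TCP) lies on the centre line of the jaws, within the pads' length; the fingertips stand 22 mm ahead of it and the grasp point (between the pads) lies 3 mm ahead of it; z points along the fingers, y is the line along which they close (so a half turn about z gives the same grasp; the last joint's range is limited). The gripper opens to 93 mm and grips with 3 to 60 N. Pads are 15 mm wide; open, the fingers measure 128 mm over their backs; the gripper's body (75 mm by 188 mm) begins 65 mm behind the grasp point.
Start: joints at [-1.147, 0.615, -0.013, 1.423, 0.008, 1.103, -0.04], TCP at [0.283, 0.585, 0.241] pointing down, gripper open.
Joint ranges: [-3.12, 3.12], [-0.3, 2.06], [-1.34, 1.32], [0.26, 2.42], [-1.36, 4.5], [0.01, 1.98], [-2.84, 2.84]. Speed limits (rad/s): [2.79, 2.79, 3.14, 3.14, 3.14, 3.14, 3.14].

### API

Orientations are given as a unit quaternion [w, x, y, z].
In Python, from station import arm gives the robot as it stands. The module is installed in compiled form; this text tells all that it offers.
- The arm moves only by the tool apply_moves, never from a script. Its argument "motion" is a list of rows, each an object of numbers: "tx", "ty", "tz": the shift along the tool's x, y, z in mm; "ax", "ay", "az": the turn, a rotation vector about the tool's x, y, z in degrees. In form: [{"tx": .., "ty": .., "tz": .., "ax": .., "ay": .., "az": ..}, ...]. A call has 1 to 20 rows; each row is the pose to reach, as a shift and turn from the pose commanded when the call began, along the tool's axes at that moment; what a row does not reach only later rows make up. A row lasts 1/8 s, in which the tool goes at most 62.5 mm and 10.7 degrees, less where a joint would pass 70% of its speed; a pose out of reach is approached as far as the arm can. A call with a gripper value outside its range is refused whole. "claw" is the closure in counts, from 0 (fully open) to 255 (shut), set as the call begins (left out, the last holds). The fingers move at their own pace and stop on an object; "newtons" is the grip in N (left out, the last holds). Time passes only in rows, so rows that repeat a pose let the fingers close. It gives the time, the measured TCP pose, the force, the opening and the grip force at its end, in the units of the state.
- arm.get_obs(): the state, without advancing time (a new reading comes with each control period).
- arm.snapshot(name): name is "scene" or "top"; returns a dict with "color" (480x640x3 uint8, red, green, blue), "range_z" (480x640 float32, m along the optical axis (not along the pixel's ray), 0 where there is no reading), "mtx" (3x3 intrinsics, pixels), "position" and "rotation" of the camera in the world. Camera axes: x right, y up, looking along -z (the intrinsics and any distortion apply to the point x, -y, -z); pixel columns grow to the right and rows downward; lengths in m; the calibration is good to about 2 mm. A picture is of the moment at which its call begins.
- arm.hand_in(): hands the job in; it is judged then, once.
The state is a dict: "clock": time; "joint_pos": joint angles; "joint_velocities": joint speeds; "joint_efforts": joint torques, N m; "position": TCP position; "tool_rot": TCP orientation; "force": force on the tool from outside, world axes, zero at the start; "wrist_torque": the same for the moment, N m; "finger_gap": opening from 0.0 (shut) to 1.0 (fully open); "finger_force": force on a finger pad.
Only numpy, scipy, OpenCV 4.12 (cv2) and the standard library are available. Lean on these libraries where they do the work, as an engineer would, in place of code of your own. Each camera call takes 0.05 s, during which the arm holds its last target. There are 200 camera calls.

### The job

Stand every bud vase from the ware board upright in the white ware box, lay the lid on lightly without pressing, then press it down one corner after another, each corner right down in its turn, until the lid sits flat on the rim all round. Then pick up the hand scanner, hold it steady for two seconds with its window about 10 cm from the middle of the barcode label on the lid and pointing at it, and set it back down upright on the middle of its mat. Leave the bowl, the jar and the bottle alone.

Things in the scene. Friction and masses are not known exactly. Their poses are not given: they have to be found in the camera images.
- box: White open plastic ware box, fixed: inside 230 x 136 mm, walls 5 mm, inner floor 5 mm and rim 80 mm above the bench. Origin under its centre on the bench; x along its length, y across, z up. A ledge 18 mm wide, flush with the rim, runs outside each long side (182 mm overall); on it near the corners sit four black rubber gasket cushions.
- lid_handle (a point): Centre line of the loose lid's handle bar (90 long, along x, 22 wide, z 40-56). Grey lid, 0.45 kg: plate 250 x 190 x 8 mm (z 12-20) with a 220 x 126 x 12 mm plug below that drops into the box mouth. z in mm from the plug's underside, this point is at z 48. x along the lid, y across, z up. Starts plug down on the bench; fits the box either way round.
- label (a point): Middle of the white barcode label (40 x 64 mm) on the lid's top, 78 mm from the lid's centre along its x axis; z up out of the label.
- scanner_grip (a point): Middle of the handle bar of the loose hand scanner (0.22 kg, white and grey, 150 mm long, 62 mm high, resting on a foot at -x and a head at +x). The bar between them is 28 mm wide, 24 mm high, free for 76 mm; this point is 50 mm above the scanner's underside, near its centre of mass. x towards the head, y across, z up. Starts on its mat.
- scanner_window (a point): Middle of the scanner's black window, under the nose of the head: 81 mm ahead of the grip point and 28 mm below it. Own axes: x is the line of sight, out of the window, forward and 45 degrees down when the scanner is level; y across. It reads a label whose middle is 60 to 150 mm away along x and under 20 mm off in y and z.
- scanner_place (a point): Centre of the top of the black rubber mat (200 x 100 x 4 mm, fixed, top 4 mm above the bench) where the scanner lives; x along its length.
- pad0 (a joint): How far gasket cushion 0 (34 x 16 mm, centred at x = +95, y = +82 mm in the box's frame) is pressed down, m: 0 standing 8 mm proud of the rim, 0.008 pressed level with the rim (stop at 0.0085). Yields at about 9 N (plus 0.4 N per 10 mm/s) and stays where pressed. The lid weighs too little to press it.
- pad1 (a joint): How far gasket cushion 1 (34 x 16 mm, centred at x = +95, y = -82 mm in the box's frame) is pressed down, m: 0 standing 8 mm proud of the rim, 0.008 pressed level with the rim (stop at 0.0085). Yields at about 9 N (plus 0.4 N per 10 mm/s) and stays where pressed. The lid weighs too little to press it.
- pad2 (a joint): How far gasket cushion 2 (34 x 16 mm, centred at x = -95, y = -82 mm in the box's frame) is pressed down, m: 0 standing 8 mm proud of the rim, 0.008 pressed level with the rim (stop at 0.0085). Yields at about 9 N (plus 0.4 N per 10 mm/s) and stays where pressed. The lid weighs too little to press it.
- pad3 (a joint): How far gasket cushion 3 (34 x 16 mm, centred at x = -95, y = +82 mm in the box's frame) is pressed down, m: 0 standing 8 mm proud of the rim, 0.008 pressed level with the rim (stop at 0.0085). Yields at about 9 N (plus 0.4 N per 10 mm/s) and stays where pressed. The lid weighs too little to press it.
- lid_corner0 (a point): Pressing spot 0 on the lid's top, a dark disc of 18 mm, 95 mm along and 82 mm across from the lid's centre; it lies right over a cushion when the lid is on. On the standing cushions the four spots are 96 mm above the bench, with the lid flush on the rim 88 mm. While one corner is pressed the opposite one may rock up.
- lid_corner1 (a point): Pressing spot 1 on the lid's top, a dark disc of 18 mm, 95 mm along and 82 mm across from the lid's centre; it lies right over a cushion when the lid is on. On the standing cushions the four spots are 96 mm above the bench, with the lid flush on the rim 88 mm. While one corner is pressed the opposite one may rock up.
- lid_corner2 (a point): Pressing spot 2 on the lid's top, a dark disc of 18 mm, 95 mm along and 82 mm across from the lid's centre; it lies right over a cushion when the lid is on. On the standing cushions the four spots are 96 mm above the bench, with the lid flush on the rim 88 mm. While one corner is pressed the opposite one may rock up.
- lid_corner3 (a point): Pressing spot 3 on the lid's top, a dark disc of 18 mm, 95 mm along and 82 mm across from the lid's centre; it lies right over a cushion when the lid is on. On the standing cushions the four spots are 96 mm above the bench, with the lid flush on the rim 88 mm. While one corner is pressed the opposite one may rock up.
- vase0_mid (a point): Middle of loose terracotta bud vase 0, half-way up (30 mm above its foot); 60 mm high, 0.11 kg, heavy foot, straight cylindrical body 46 mm across up to 45 mm, narrow neck; z is its axis. Starts upright on the ware board (340 x 130 mm, 8 mm thick). Two to four vases are present; None if absent.
- vase1_mid (a point): Middle of loose terracotta bud vase 1, half-way up (30 mm above its foot); 60 mm high, 0.11 kg, heavy foot, straight cylindrical body 46 mm across up to 45 mm, narrow neck; z is its axis. Starts upright on the ware board (340 x 130 mm, 8 mm thick). Two to four vases are present; None if absent.
- vase2_mid (a point): Middle of loose terracotta bud vase 2, half-way up (30 mm above its foot); 60 mm high, 0.11 kg, heavy foot, straight cylindrical body 46 mm across up to 45 mm, narrow neck; z is its axis. Starts upright on the ware board (340 x 130 mm, 8 mm thick). Two to four vases are present; None if absent.
- vase3_mid (a point): Middle of loose terracotta bud vase 3, half-way up (30 mm above its foot); 60 mm high, 0.11 kg, heavy foot, straight cylindrical body 46 mm across up to 45 mm, narrow neck; z is its axis. Starts upright on the ware board (340 x 130 mm, 8 mm thick). Two to four vases are present; None if absent.
- bowl: Steel bowl, 130 mm across, a bystander to be left alone; origin under its centre.
- jar: White jar, 68 mm across, 85 mm high, a bystander to be left alone; origin under its centre.
- flask: Grey bottle, 56 mm across, 100 mm high, a bystander to be left alone; origin under its centre.
Mind the look-alikes: they are no part of the job. What is shaped like the part that bears vase2_mid but green is not meant. Leave any yellow look-alike of the part that bears scanner_grip alone.

How it is judged:
By the outcome, as a careful person would: the job done as asked, in the order asked, and still so for the second after the job is handed in, with the robot touching nothing.
Of vase0, vase1, vase2, vase3 only 2 to 4 are there at a start; the rules pass over those that are not, and their reading is None.
At some moment in a run one of vase0, vase1, vase2, vase3 may be knocked a few centimetres aside while the robot is not near it.
It also fails if it takes over 210 s, if anything falls off the work surface, if the arm or the gripper's body presses on something with over 40 N, if the wrist force passes 120 N, or if a joint passes its speed limit or range.

## Working session

There is one attempt and no reset: what is moved stays moved. The work goes in short steps, Python scripts to look and compute and a tool call to move; the robot and the scene stay as the last step left them, time stands still between calls to the robot, and variables do not carry over. Pictures are saved under pics/ and viewed, at most 14 in all, crops included, and the job is handed in when it is done.

Besides the shell and the picture viewer there is one more tool, called after "Emit:" as a command line: name --argument value ..., lists and objects as JSON in quotes. apply_moves: Moves the arm, as the interface text tells. Its arguments: {"type":"object","properties":{"motion":{"type":"array","items":{"type":"object","properties":{"tx":{"type":"number"},"ty":{"type":"number"},"tz":{"type":"number"},"ax":{"type":"number"},"ay":{"type":"number"},"az":{"type":"number"}}}},"claw":{"type":"number"},"newtons":{"type":"number"}},"required":["motion"]}

```bash
mkdir -p pics; ls; python3 - <<'E'
from station import arm
import cv2,numpy as np
o=arm.get_obs();print({k:np.round(v,3).tolist() for k,v in o.items()})
for n in("scene","top"):
    s=arm.snapshot(n);cv2.imwrite(f"pics/{n}0.png",s["color"][:,:,::-1]);np.savez(f"/tmp/{n}0.npz",**s)
    print(n,np.round(s["mtx"],1).tolist(),np.round(s["position"],3),np.round(s["rotation"],3).tolist(),[k for k in s])
E
```

```text
pics
{'clock': 0.0, 'joint_pos': [-1.147, 0.616, -0.013, 1.425, 0.008, 1.103, -0.04], 'joint_velocities': [-0.001, -0.001, 0.0, -0.0, 0.001, -0.001, 0.001], 'joint_efforts': [-0.001, -45.894, 0.209, -16.575, -0.061, 0.021, 0.0], 'position': [0.282, 0.585, 0.239], 'tool_rot': [-0.0, 0.223, 0.975, -0.001], 'force': [0.265, -0.067, 0.814], 'wrist_torque': [-0.002, 0.004, 0.014], 'finger_force': 0.0, 'finger_gap': 0.999}
scene [[570.0, 0.0, 312.4], [0.0, 570.0, 244.5], [0.0, 0.0, 1.0]] [ 0.903 -0.639  1.258] [0.936, 0.247, 0.07, 0.242] ['color', 'range_z', 'mtx', 'position', 'rotation']
top [[434.3, 0.0, 321.4], [0.0, 434.3, 236.8], [0.0, 0.0, 1.0]] [ 0.473 -0.086  1.436] [-0.703, -0.028, 0.026, 0.711] ['color', 'range_z', 'mtx', 'position', 'rotation']
```

View pics/scene0.png

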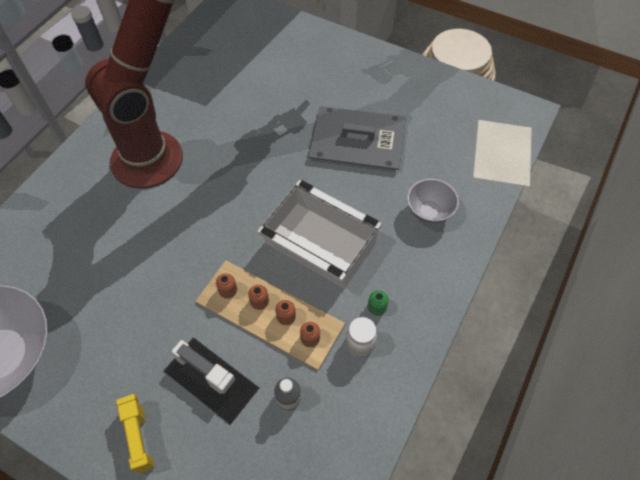

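View pics/top0.png

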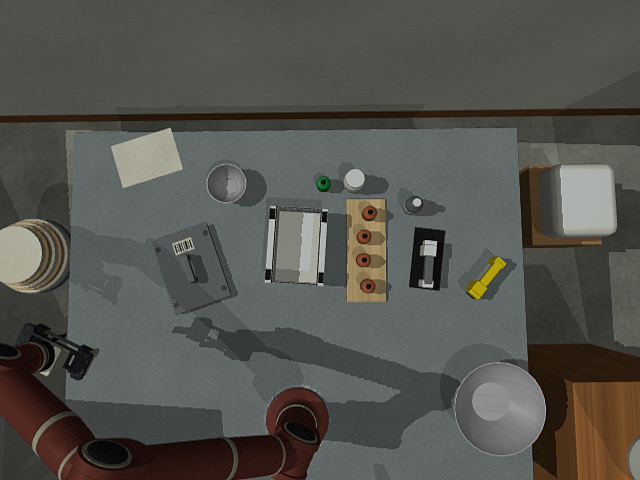

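The top view shows four terracotta vases on the board at about (370,213), (364,237), (363,260) and (368,286). The green look-alike is at (323,184). The box is at (297,245), the lid at (193,268) with its label at (183,246), the white/grey scanner on its mat at (428,262), and the yellow look-alike at (487,277). The bowl, jar and bottle are at (226,183), (354,180) and (413,204).

```bash
cat > h.py <<'E'
import cv2,numpy as np
from scipy.spatial.transform import Rotation as R
def q(w): return R.from_quat([w[1],w[2],w[3],w[0]])
def snap(n):
    from station import arm
    return arm.snapshot(n)
def ray(s,uv):
    uv=np.atleast_2d(uv).astype(float);K=s["mtx"]
    d=np.c_[(uv[:,0]-K[0,2])/K[0,0],-(uv[:,1]-K[1,2])/K[1,1],-np.ones(len(uv))]
    return q(s["rotation"]).apply(d)
def plane(s,uv,z):
    d=ray(s,uv);p=np.array(s["position"]);return p+d*((z-p[2])/d[:,2])[:,None]
def cloud(s):
    v,u=np.mgrid[:480,:640];d=ray(s,np.c_[u.ravel(),v.ravel()])
    return (np.array(s["position"])+d*s["range_z"].reshape(-1,1)).reshape(480,640,3)
def tri(s1,uv1,s2,uv2):
    a,b=ray(s1,uv1)[0],ray(s2,uv2)[0];p,r=np.array(s1["position"]),np.array(s2["position"])
    t=np.linalg.lstsq(np.c_[a,-b],r-p,rcond=None)[0]
    x,y=p+a*t[0],r+b*t[1];return (x+y)/2,np.linalg.norm(x-y)
def blobs(m,amin=20,amax=1e9):
    n,l,st,c=cv2.connectedComponentsWithStats(m.astype(np.uint8))
    return [(l==i,c[i],st[i,4]) for i in range(1,n) if amin<st[i,4]<amax]
def rect(xy):
    c,(w,h),a=cv2.minAreaRect((np.array(xy)*1000).astype(np.float32))
    if w<h: w,h,a=h,w,a+90
    return np.round(c,1),(round(w,1),round(h,1)),round((a+90)%180-90,1)
E
cat > m.py <<'E'
from h import *
import sys
S={n:dict(np.load(f"/tmp/{n}0.npz")) for n in("scene","top")}
for n,s in S.items():
    C=cloud(s);hsv=cv2.cvtColor(s["color"],cv2.COLOR_RGB2HSV);H,Sa,V=[hsv[...,i].astype(int) for i in range(3)]
    z=C[...,2];X,Y=C[...,0],C[...,1];ws=(X>.35)&(X<.95)&(Y>-.75)&(Y<.5)
    print(n,"bench z",np.median(z[ws]))
    red=ws&((H<12)|(H>172))&(Sa>130)&(z>.02)
    for m,c,a in blobs(red,30):
        P=C[m];t=P[P[:,2]>.063-0.01]
        print(" vase",np.round(c),a,"ztop",np.round(np.percentile(P[:,2],97),4),"top ctr",np.round((t.max(0)+t.min(0))/2,4)[:2],rect(P[:,:2]))
    for name,lo,hi,x0 in(("rim",.074,.095,None),("lid",.013,.026,None),):
        for m,c,a in blobs(ws&(z>lo)&(z<hi),600 if name=="lid" else 150): print(" ",name,np.round(c),a,rect(C[m][:,:2]),np.round(np.median(C[m][:,2]),4))
    mm=ws&(z>.074)&(z<.095)&(Y>-.2)&(Y<.2)&(X>.4)&(X<.75);print("  allrim",rect(C[mm][:,:2]))
    for m,c,a in blobs(ws&(z>.03)&(z<.09),60): print("  hi",np.round(c),a,np.round(np.percentile(C[m][:,2],[50,97]),4),rect(C[m][:,:2]),s["color"][m].mean(0).round())
    for m,c,a in blobs(ws&(Sa<60)&(V>170)&(z<.035)&(z>.01),20): print("  white",np.round(c),a,np.round(np.median(C[m][:,2]),4),rect(C[m][:,:2]))
    for m,c,a in blobs(ws&(V<45)&(z<.012)&(Y<-.25),200): print("  mat",np.round(c),a,np.round(np.median(C[m][:,2]),4),rect(C[m][:,:2]))
E
python3 m.py
```

```text
scene bench z 0.0013186961462019475
 vase [225. 283.] 200 ztop 0.0698 top ctr [ 0.4268 -0.2343] (array([ 427.1, -233. ]), (38.2, 38.0), 49.4)
 vase [258. 295.] 237 ztop 0.0713 top ctr [ 0.695 -0.419] (array([ 704.4, -416.5]), (595.9, 39.5), -45.0)
 vase [285. 311.] 250 ztop 0.0703 top ctr [ 0.5839 -0.2239] (array([ 584.4, -224.9]), (41.3, 41.0), 26.5)
 vase [309. 332.] 225 ztop 0.0708 top ctr [ 0.7706 -0.4308] (array([ 768. , -435.9]), (486.9, 38.2), -60.5)
  rim [320. 229.] 2114 (array([553.1,  -5.6]), (243.4, 187.8), -4.3) 0.0806
  rim [362. 330.] 580 (array([ 763.2, -193.8]), (61.5, 57.1), -63.0) 0.0847
  lid [358. 138.] 4277 (array([485.6, 340.6]), (252.8, 198.0), 20.2) 0.0201
  allrim (array([593.5, -52.5]), (330.7, 274.2), -3.8)
  hi [358. 129.] 327 [0.0538 0.0603] (array([486.3, 339.3]), (90.0, 30.5), 20.2) [83. 85. 87.]
  hi [434. 196.] 768 [0.0461 0.0578] (array([758.3, 218.9]), (130.0, 127.4), -80.1) [116. 113. 118.]
  hi [322. 227.] 3458 [0.0773 0.0877] (array([553.2,  -5.3]), (243.5, 188.5), -4.3) [130. 129. 127.]
  hi [226. 284.] 340 [0.0593 0.0708] (array([ 426.5, -232.
[... 2290 characters left out ...]
5, 182.2), -4.1) [115. 117. 115.]
  hi [364. 236.] 169 [0.0619 0.0738] (array([ 581.4, -218.8]), (45.1, 42.8), -45.4) [98. 56. 35.]
  hi [428. 262.] 568 [0.0658 0.0713] (array([ 491.1, -422.3]), (148.8, 41.2), -4.5) [118. 121. 118.]
  hi [363. 259.] 166 [0.0615 0.0739] (array([ 505.6, -215.7]), (43.4, 41.5), 87.7) [99. 55. 35.]
  hi [188. 268.] 237 [0.0568 0.0628] (array([484.6, 342.2]), (90.0, 24.3), 20.3) [70. 73. 73.]
  hi [485. 278.] 601 [0.0612 0.0681] (array([ 445. , -604.8]), (151.3, 40.5), -41.3) [154. 139.  12.]
  hi [368. 285.] 170 [0.0615 0.0732] (array([ 423.3, -229.3]), (45.1, 41.1), 89.4) [97. 54. 34.]
  mat [426. 257.] 1173 0.005 (array([ 508. , -430.4]), (197.5, 102.7), -7.2)
```

Candidates, with scene pixels:
- **Vases:** red vases at (225,283), (258,295), (285,311) and (309,332), against the green look-alike at (378,300). I choose the four terracotta ones on the board.
- **Scanner:** the white/grey one on the mat at (205,367), against the yellow one at (133,431). I choose the white/grey one.

One close crop will check this.

```bash
python3 - <<'E'
import cv2
i=cv2.imread("pics/scene0.png")[250:430,150:400]
cv2.imwrite("pics/crop1.png",cv2.resize(i,None,fx=3,fy=3,interpolation=cv2.INTER_CUBIC))
E
cat >> h.py <<'E'
def go(*tg):
    """print tool-frame shift and az for world targets (x,y,z,yaw of tool y deg), from the present pose"""
    from station import arm
    o=arm.get_obs();r=q(o["tool_rot"]);p=np.array(o["position"])
    ty=r.apply([0,1,0]);yaw=np.degrees(np.arctan2(ty[1],ty[0]))
    print("t=%.1f pos"%o["clock"],p.round(4),"yaw %.1f"%yaw,"F",np.round(o["force"],1),"gap %.3f"%o["finger_gap"],"j",np.round(o["joint_pos"],2))
    for x,y,z,w in tg:
        c=R.from_euler("z",w,degrees=True)*R.from_matrix([[0,1,0],[1,0,0],[0,0,-1]])
        c=R.from_matrix(np.c_[np.cross(c0:=R.from_euler("z",w,degrees=True).apply([1,0,0]),[0,0,-1]),c0,[0,0,-1]])
        rel=(r.inv()*c).as_rotvec(degrees=True)
        print("  t",(r.inv().apply(np.array([x,y,z])-p)*1000).round(1),"a",rel.round(1))
E
sed -i '/R.from_matrix(\[\[0,1,0\]/d' h.py
python3 -c "
from h import *
go((.5,.15,.25,-10),(.46,-.1,.25,-94.2),(.425,-.231,.16,-94.2))"
```

```text
t=0.1 pos [0.2823 0.5848 0.2396] yaw 64.2 F [ 0.5 -0.4  0.2] gap 1.002 j [-1.15  0.62 -0.01  1.42  0.01  1.1  -0.04]
  t [-385.  -296.9   -9.7] a [-0.1  0.1 74.2]
  t [-457.7 -539.5   -9.1] a [ -0.    0.2 158.4]
  t [-483.1 -672.5   81.2] a [ -0.    0.2 158.4]
```

View pics/crop1.png

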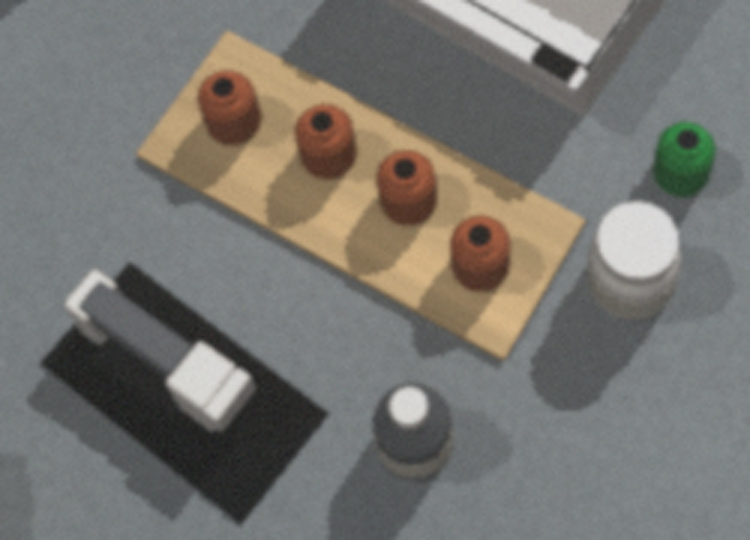

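The crop confirms the choice: four terracotta vases on the board, the scanner with its head toward +x (lower right), and the green look-alike off the board.

Emit:
apply_moves --motion '[{"tx":-385,"ty":-297,"tz":-10,"az":74},{"tx":-385,"ty":-297,"tz":-10,"az":74},{"tx":-385,"ty":-297,"tz":-10,"az":74},{"tx":-385,"ty":-297,"tz":-10,"az":74},{"tx":-385,"ty":-297,"tz":-10,"az":74},{"tx":-385,"ty":-297,"tz":-10,"az":74},{"tx":-385,"ty":-297,"tz":-10,"az":74},{"tx":-385,"ty":-297,"tz":-10,"az":74},{"tx":-483,"ty":-672,"tz":80,"az":158.4},{"tx":-483,"ty":-672,"tz":80,"az":158.4},{"tx":-483,"ty":-672,"tz":80,"az":158.4},{"tx":-483,"ty":-672,"tz":80,"az":158.4},{"tx":-483,"ty":-672,"tz":80,"az":158.4},{"tx":-483,"ty":-672,"tz":80,"az":158.4},{"tx":-483,"ty":-672,"tz":80,"az":158.4},{"tx":-483,"ty":-672,"tz":80,"az":158.4},{"tx":-483,"ty":-672,"tz":80,"az":158.4},{"tx":-483,"ty":-672,"tz":80,"az":158.4},{"tx":-483,"ty":-672,"tz":80,"az":158.4}]' --claw 0 --newtons 20

```text
schema error: expected keys tx, ty, tz, ax, ay, az
```

```bash
cat > v.py <<'E'
from h import *
def vases():
    L=[]
    for n in("scene","top"):
        s=snap(n);C=cloud(s);hsv=cv2.cvtColor(s["color"],cv2.COLOR_RGB2HSV).astype(int)
        X,Y,z=C[...,0],C[...,1],C[...,2]
        ok=(X>.35)&(X<.95)&(Y>-.75)&(Y<.5)&((hsv[...,0]<14)|(hsv[...,0]>172))&(hsv[...,1]>100)&(z>.045)&(z<.1)
        for m,c,a in blobs(cv2.morphologyEx(ok.astype(np.uint8),cv2.MORPH_CLOSE,np.ones((3,3))),40):
            P=C[m];P=P[(P[:,2]>.03)&(P[:,2]<.1)];r=rect(P[:,:2]);L.append((n,r[0],r[1],np.percentile(P[:,2],97).round(3),np.round(c)))
    for l in L: print(*l)
if __name__=="__main__":
    vases();go((.425,-.231,.044,-94.2))
E
python3 v.py
```

```text
scene [ 425.8 -233.6] (44.0, 41.2) 0.071 [225. 283.]
scene [ 507.7 -220.9] (44.4, 43.4) 0.07 [258. 294.]
scene [ 582.9 -223.2] (44.4, 42.3) 0.07 [285. 310.]
scene [ 659.1 -243.2] (43.5, 42.7) 0.071 [310. 332.]
top [ 656.2 -237.8] (43.7, 39.8) 0.073 [369. 212.]
top [ 581.9 -217.9] (41.7, 41.3) 0.072 [364. 236.]
top [ 505.5 -216.6] (42.0, 41.4) 0.073 [363. 260.]
top [ 423.4 -227.6] (42.0, 41.1) 0.072 [368. 285.]
t=0.2 pos [0.2824 0.585  0.2399] yaw 64.2 F [-0.2 -0.1  0.7] gap 1.002 j [-1.15  0.62 -0.01  1.42  0.01  1.1  -0.04]
  t [-483.1 -672.5  197. ] a [-0.000e+00  1.000e-01  1.584e+02]
```

All six keys are needed.

Emit:
apply_moves --motion '[{"tx":-385,"ty":-297,"tz":-10,"ax":0,"ay":0,"az":74},{"tx":-385,"ty":-297,"tz":-10,"ax":0,"ay":0,"az":74},{"tx":-385,"ty":-297,"tz":-10,"ax":0,"ay":0,"az":74},{"tx":-385,"ty":-297,"tz":-10,"ax":0,"ay":0,"az":74},{"tx":-385,"ty":-297,"tz":-10,"ax":0,"ay":0,"az":74},{"tx":-385,"ty":-297,"tz":-10,"ax":0,"ay":0,"az":74},{"tx":-385,"ty":-297,"tz":-10,"ax":0,"ay":0,"az":74},{"tx":-385,"ty":-297,"tz":-10,"ax":0,"ay":0,"az":74},{"tx":-483,"ty":-672,"tz":80,"ax":0,"ay":0,"az":158.4},{"tx":-483,"ty":-672,"tz":80,"ax":0,"ay":0,"az":158.4},{"tx":-483,"ty":-672,"tz":80,"ax":0,"ay":0,"az":158.4},{"tx":-483,"ty":-672,"tz":80,"ax":0,"ay":0,"az":158.4},{"tx":-483,"ty":-672,"tz":80,"ax":0,"ay":0,"az":158.4},{"tx":-483,"ty":-672,"tz":80,"ax":0,"ay":0,"az":158.4},{"tx":-483,"ty":-672,"tz":80,"ax":0,"ay":0,"az":158.4},{"tx":-483,"ty":-672,"tz":80,"ax":0,"ay":0,"az":158.4},{"tx":-483,"ty":-672,"tz":80,"ax":0,"ay":0,"az":158.4},{"tx":-483,"ty":-672,"tz":80,"ax":0,"ay":0,"az":158.4}]' --claw 0 --newtons 20

```text
clock: 2.45
position: [0.4256, -0.2293, 0.1606]
tool_rot: [-0.0, 0.999, -0.035, -0.0]
force: [0.4, 0.3, 0.2]
finger_gap: 0.999
finger_force: 0.0
```

```bash
python3 v.py
```

```text
scene [ 426.2 -232.7] (43.3, 41.5) 0.071 [225. 283.]
scene [ 508.9 -220.7] (43.0, 42.0) 0.07 [258. 294.]
scene [ 582.4 -223. ] (44.7, 43.5) 0.071 [285. 310.]
scene [ 658.7 -242.8] (45.5, 42.9) 0.07 [310. 332.]
top [ 655.5 -238.4] (42.3, 41.6) 0.073 [369. 212.]
top [ 579.9 -218.8] (41.6, 40.7) 0.072 [364. 236.]
top [ 505.5 -216.5] (41.8, 41.3) 0.073 [363. 260.]
t=2.5 pos [ 0.4257 -0.2293  0.1608] yaw -94.0 F [-0.5 -0.9 -1. ] gap 0.999 j [-0.04  0.56  0.73  2.01 -0.54  0.77 -0.62]
  t [ -0.6   1.8 116.8] a [-0.  -0.   0.2]
```

Emit:
apply_moves --motion '[{"tx":-0.5,"ty":1.5,"tz":60,"ax":0,"ay":0,"az":0},{"tx":-0.5,"ty":1.5,"tz":90,"ax":0,"ay":0,"az":0},{"tx":-0.5,"ty":1.5,"tz":117,"ax":0,"ay":0,"az":0},{"tx":-0.5,"ty":1.5,"tz":117,"ax":0,"ay":0,"az":0}]'

```text
clock: 3.05
position: [0.424, -0.2305, 0.0425]
tool_rot: [-0.001, 0.999, -0.036, -0.001]
force: [-0.3, 0.5, 0.2]
finger_gap: 0.998
finger_force: 0.0
```

```bash
python3 -c "
from h import *
go((.425,-.231,.18,-94.2),(.4707,.001,.18,-94.2),(.4707,.001,.042,-94.2))"
```

```text
t=3.0 pos [ 0.424  -0.2305  0.0425] yaw -94.1 F [-0.3  0.5  0.2] gap 0.998 j [ 0.12  0.74  0.52  2.09 -0.76  0.5  -0.44]
  t [   0.6    0.2 -137.5] a [-0.1  0.2  0.1]
  t [  29.6 -234.5 -137.1] a [-0.1  0.2  0.1]
  t [  30.  -234.2    0.9] a [-0.1  0.2  0.1]
```

Emit:
apply_moves --motion '[{"tx":0,"ty":0,"tz":0,"ax":0,"ay":0,"az":0},{"tx":0,"ty":0,"tz":0,"ax":0,"ay":0,"az":0},{"tx":0,"ty":0,"tz":0,"ax":0,"ay":0,"az":0},{"tx":0,"ty":0,"tz":0,"ax":0,"ay":0,"az":0},{"tx":0,"ty":0,"tz":-20,"ax":0,"ay":0,"az":0},{"tx":0,"ty":0,"tz":-75,"ax":0,"ay":0,"az":0},{"tx":0,"ty":0,"tz":-137,"ax":0,"ay":0,"az":0},{"tx":8,"ty":-55,"tz":-137,"ax":0,"ay":0,"az":0},{"tx":16,"ty":-110,"tz":-137,"ax":0,"ay":0,"az":0},{"tx":24,"ty":-165,"tz":-137,"ax":0,"ay":0,"az":0},{"tx":28,"ty":-210,"tz":-137,"ax":0,"ay":0,"az":0},{"tx":30,"ty":-234,"tz":-137,"ax":0,"ay":0,"az":0},{"tx":30,"ty":-234,"tz":-137,"ax":0,"ay":0,"az":0}]' --claw 255 --newtons 20

```text
clock: 4.68
position: [0.4715, 0.0022, 0.1802]
tool_rot: [-0.0, 0.999, -0.034, -0.001]
force: [-0.3, -0.6, -1.8]
finger_gap: 0.488
finger_force: 20.0
```

```bash
python3 -c "
from h import *
go((.4707,.001,.040,-94.2))"
```

```text
t=4.7 pos [0.4715 0.0022 0.1802] yaw -93.9 F [-0.3 -0.6 -1.8] gap 0.488 j [-0.6   0.54  0.82  2.01 -0.54  0.82 -1.11]
  t [ -0.5   1.3 140.2] a [-0.   0.1  0.3]
```

Emit:
apply_moves --motion '[{"tx":0,"ty":1,"tz":50,"ax":0,"ay":0,"az":0},{"tx":0,"ty":1,"tz":90,"ax":0,"ay":0,"az":0},{"tx":0,"ty":1,"tz":120,"ax":0,"ay":0,"az":0},{"tx":0,"ty":1,"tz":133,"ax":0,"ay":0,"az":0},{"tx":0,"ty":1,"tz":137,"ax":0,"ay":0,"az":0},{"tx":0,"ty":1,"tz":139.5,"ax":0,"ay":0,"az":0},{"tx":0,"ty":1,"tz":139.5,"ax":0,"ay":0,"az":0}]'

```text
clock: 5.55
position: [0.4747, -0.0032, 0.0448]
tool_rot: [-0.001, 0.999, -0.038, 0.004]
force: [-1.9, 2.4, 25.2]
finger_gap: 0.491
finger_force: 20.0
```

```bash
python3 -c "
from h import *
go((.4707,.001,.17,-94.2),(.507,-.2185,.16,-94.2))"
```

```text
t=5.5 pos [ 0.4747 -0.0032  0.0448] yaw -94.4 F [-1.9  2.4 25.2] gap 0.491 j [-0.39  0.73  0.55  2.12 -0.82  0.5  -0.86]
  t [  -3.3   -4.1 -125.2] a [-0.1 -0.5 -0.2]
  t [  49.5  212.  -115.2] a [-0.1 -0.5 -0.2]
```

```bash
python3 - <<'E'
from h import *
s=snap("scene");cv2.imwrite("pics/c2.png",cv2.resize(s["color"][150:300,200:420,::-1],None,fx=3.5,fy=3.5,interpolation=cv2.INTER_CUBIC))
E
```

```text
(no output)
```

View pics/c2.png

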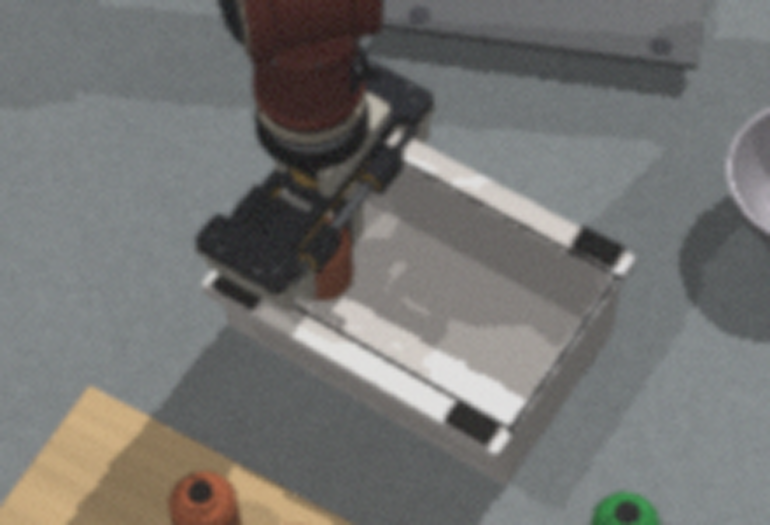

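The picture shows the vase standing upright between the fingers at about (335,265), with the gripper above the rim. The 25 N contact came about 4 mm early, so I'll relieve it, open, rise and measure.

Emit:
apply_moves --motion '[{"tx":0,"ty":0,"tz":-3,"ax":0,"ay":0,"az":0},{"tx":0,"ty":0,"tz":-3,"ax":0,"ay":0,"az":0}]'

```text
clock: 5.85
position: [0.4718, -0.0029, 0.0449]
tool_rot: [0.001, 0.999, -0.038, 0.001]
force: [-1.2, -0.5, 8.3]
finger_gap: 0.491
finger_force: 20.0
```

```bash
python3 - <<'E'
from h import *
go()
s=dict(np.load("/tmp/top0.npz"));C=cloud(s)
B=R.from_euler("z",-4.2,degrees=True);P=B.inv().apply(C.reshape(-1,3)-[.553,-.005,0])
m=(abs(P[:,0])<90)&(abs(P[:,1])<.05)&(abs(P[:,0])<.09);print("floor",np.percentile(P[m][:,2],[5,50,95]))
m=(P[:,0]>.2)&(P[:,0]<.3)&(abs(P[:,1])<.05);print("bench near",np.median(P[m][:,2]))
for i in(0,1):
  for sg in(1,-1): pass
print("board",np.median(C[(abs(C[...,0]-.62)<.01)&(abs(C[...,1]+.23)<.03)][:,2]))
E
```

```text
t=5.8 pos [ 0.4718 -0.0029  0.0449] yaw -94.3 F [-1.2 -0.5  8.3] gap 0.491 j [-0.4   0.73  0.55  2.13 -0.81  0.5  -0.87]
floor [0.00156317 0.00672855 0.01173809]
bench near 0.00153838381024185
board 0.00924236294992653
```

Emit:
apply_moves --motion '[{"tx":0,"ty":0,"tz":0,"ax":0,"ay":0,"az":0},{"tx":0,"ty":0,"tz":0,"ax":0,"ay":0,"az":0},{"tx":0,"ty":0,"tz":0,"ax":0,"ay":0,"az":0},{"tx":0,"ty":0,"tz":-40,"ax":0,"ay":0,"az":0},{"tx":0,"ty":0,"tz":-90,"ax":0,"ay":0,"az":0},{"tx":0,"ty":0,"tz":-125,"ax":0,"ay":0,"az":0},{"tx":10,"ty":60,"tz":-125,"ax":0,"ay":0,"az":0},{"tx":30,"ty":120,"tz":-125,"ax":0,"ay":0,"az":0},{"tx":45,"ty":180,"tz":-120,"ax":0,"ay":0,"az":0},{"tx":52,"ty":212,"tz":-115,"ax":0,"ay":0,"az":0},{"tx":52,"ty":212,"tz":-115,"ax":0,"ay":0,"az":0}]' --claw 77

```text
clock: 7.22
position: [0.5071, -0.2197, 0.1588]
tool_rot: [0.001, 0.999, -0.039, -0.0]
force: [0.4, 1.0, -0.0]
finger_gap: 0.701
finger_force: 0.0
```

```bash
python3 v.py; python3 - <<'E'
from h import *
s=snap("scene");cv2.imwrite("pics/c3.png",cv2.resize(s["color"][150:300,200:420,::-1],None,fx=3.5,fy=3.5,interpolation=cv2.INTER_CUBIC))
go((.507,-.2185,.048,-94.2))
E
```

```text
scene [469.1  -5. ] (44.2, 36.3) 0.068 [291. 219.]
scene [ 507.7 -220.8] (44.5, 44.4) 0.07 [258. 294.]
scene [ 583.4 -223.3] (44.0, 41.3) 0.07 [285. 310.]
scene [ 658.6 -242.7] (43.7, 43.2) 0.07 [310. 332.]
top [ 655.6 -238.4] (40.8, 40.6) 0.072 [369. 213.]
top [ 585.6 -214.6] (41.1, 29.3) 0.074 [362. 235.]
top [467.7  -2. ] (42.6, 41.1) 0.07 [296. 272.]
t=7.3 pos [ 0.5078 -0.2154  0.1586] yaw -94.2 F [-0.6 -0.7  0.4] gap 0.698 j [-0.09  0.66  0.74  1.82 -0.57  0.88 -0.73]
  t [-81.3  21.8 114.7] a [-0.1  0.1  0. ]
t=7.4 pos [ 0.508  -0.2145  0.1587] yaw -94.1 F [ 0.3  0.4 -0.3] gap 0.698 j [-0.09  0.66  0.74  1.82 -0.57  0.88 -0.73]
  t [ -0.6   4.3 110.7] a [-0.1  0.1  0.1]
```

View pics/c3.png

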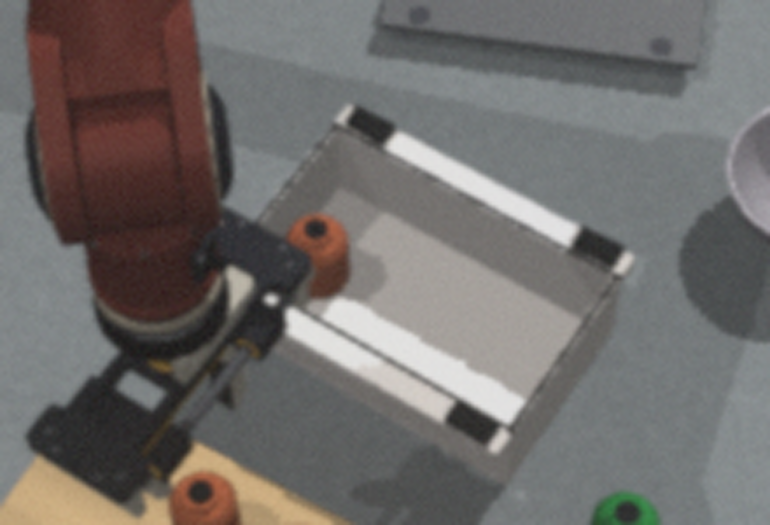

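The first vase stands upright in the box at about (318,255), top near z 0.069, and nothing else has moved.

Emit:
apply_moves --motion '[{"tx":-0.5,"ty":4,"tz":50,"ax":0,"ay":0,"az":0},{"tx":-0.5,"ty":4,"tz":90,"ax":0,"ay":0,"az":0},{"tx":-0.5,"ty":4,"tz":113,"ax":0,"ay":0,"az":0},{"tx":-0.5,"ty":4,"tz":113,"ax":0,"ay":0,"az":0},{"tx":-0.5,"ty":4,"tz":113,"ax":0,"ay":0,"az":0}]'

```text
clock: 8.0
position: [0.5081, -0.2196, 0.0471]
tool_rot: [0.0, 0.999, -0.036, 0.001]
force: [0.9, -1.2, 0.3]
finger_gap: 0.7
finger_force: 0.0
```

Emit:
apply_moves --motion '[{"tx":0,"ty":0,"tz":0,"ax":0,"ay":0,"az":0},{"tx":0,"ty":0,"tz":0,"ax":0,"ay":0,"az":0},{"tx":0,"ty":0,"tz":0,"ax":0,"ay":0,"az":0},{"tx":0,"ty":0,"tz":0,"ax":0,"ay":0,"az":0}]' --claw 255

```text
clock: 8.5
position: [0.5077, -0.2201, 0.0469]
tool_rot: [-0.0, 0.999, -0.036, 0.001]
force: [0.5, 1.4, 6.4]
finger_gap: 0.487
finger_force: 20.0
```

```bash
python3 -c "
from h import *
go((.5256,-.003,.18,-94.2))"
```

```text
t=8.5 pos [ 0.5077 -0.2201  0.0469] yaw -94.2 F [0.5 1.4 6.4] gap 0.487 j [ 0.01  0.81  0.59  1.9  -0.72  0.66 -0.59]
  t [   2.2 -217.9 -133. ] a [-0.  -0.1  0. ]
```

Emit:
apply_moves --motion '[{"tx":0,"ty":0,"tz":-20,"ax":0,"ay":0,"az":0},{"tx":0,"ty":0,"tz":-75,"ax":0,"ay":0,"az":0},{"tx":0,"ty":0,"tz":-133,"ax":0,"ay":0,"az":0},{"tx":1,"ty":-55,"tz":-133,"ax":0,"ay":0,"az":0},{"tx":2,"ty":-110,"tz":-133,"ax":0,"ay":0,"az":0},{"tx":2,"ty":-165,"tz":-133,"ax":0,"ay":0,"az":0},{"tx":2,"ty":-205,"tz":-133,"ax":0,"ay":0,"az":0},{"tx":2,"ty":-218,"tz":-133,"ax":0,"ay":0,"az":0},{"tx":2,"ty":-218,"tz":-125,"ax":0,"ay":0,"az":0},{"tx":2,"ty":-218,"tz":-80,"ax":0,"ay":0,"az":0},{"tx":2,"ty":-218,"tz":-40,"ax":0,"ay":0,"az":0},{"tx":2,"ty":-218,"tz":-10,"ax":0,"ay":0,"az":0},{"tx":2,"ty":-218,"tz":-3,"ax":0,"ay":0,"az":0},{"tx":2,"ty":-218,"tz":-1,"ax":0,"ay":0,"az":0},{"tx":2,"ty":-218,"tz":1,"ax":0,"ay":0,"az":0},{"tx":2,"ty":-218,"tz":1,"ax":0,"ay":0,"az":0}]'

```text
clock: 10.5
position: [0.5257, -0.0031, 0.046]
tool_rot: [-0.0, 0.999, -0.036, 0.001]
force: [-0.1, 0.2, 0.3]
finger_gap: 0.493
finger_force: 20.0
```

```bash
python3 -c "
from h import *
go((.5256,-.003,.0445,-94.2),(.5827,-.2205,.16,-94.2))"
```

```text
t=10.5 pos [ 0.5257 -0.0031  0.046 ] yaw -94.2 F [-0.1  0.2  0.3] gap 0.493 j [-0.41  0.79  0.6   1.98 -0.78  0.61 -0.93]
  t [-0.1 -0.1  1.5] a [-0.  -0.1  0. ]
  t [  72.8  212.7 -113.9] a [-0.  -0.1  0. ]
```

Emit:
apply_moves --motion '[{"tx":0,"ty":0,"tz":1,"ax":0,"ay":0,"az":0},{"tx":0,"ty":0,"tz":1.5,"ax":0,"ay":0,"az":0},{"tx":0,"ty":0,"tz":1.5,"ax":0,"ay":0,"az":0}]'

```text
clock: 10.88
position: [0.5253, -0.0028, 0.0439]
tool_rot: [-0.0, 0.999, -0.036, 0.0]
force: [-0.5, 0.3, 0.8]
finger_gap: 0.494
finger_force: 20.0
```

Emit:
apply_moves --motion '[{"tx":0,"ty":0,"tz":0,"ax":0,"ay":0,"az":0},{"tx":0,"ty":0,"tz":0,"ax":0,"ay":0,"az":0},{"tx":0,"ty":0,"tz":0,"ax":0,"ay":0,"az":0},{"tx":0,"ty":0,"tz":-40,"ax":0,"ay":0,"az":0},{"tx":0,"ty":0,"tz":-90,"ax":0,"ay":0,"az":0},{"tx":0,"ty":0,"tz":-125,"ax":0,"ay":0,"az":0},{"tx":15,"ty":55,"tz":-125,"ax":0,"ay":0,"az":0},{"tx":30,"ty":110,"tz":-125,"ax":0,"ay":0,"az":0},{"tx":45,"ty":160,"tz":-120,"ax":0,"ay":0,"az":0},{"tx":65,"ty":200,"tz":-116,"ax":0,"ay":0,"az":0},{"tx":73,"ty":213,"tz":-116,"ax":0,"ay":0,"az":0},{"tx":73,"ty":213,"tz":-116,"ax":0,"ay":0,"az":0}]' --claw 77

```text
clock: 12.38
position: [0.5824, -0.2207, 0.1594]
tool_rot: [-0.0, 0.999, -0.037, -0.0]
force: [-0.1, 0.4, -0.1]
finger_gap: 0.7
finger_force: 0.0
```

```bash
python3 v.py;  python3 -c "
from h import *
go((.5827,-.2205,.045,-94.2))"
```

```text
scene [525.1  -7.8] (39.9, 34.0) 0.067 [310. 228.]
scene [ 584.8 -223.7] (44.0, 40.0) 0.07 [285. 310.]
scene [ 659.2 -241.7] (44.9, 40.5) 0.071 [310. 332.]
top [523.8  -0.6] (41.8, 41.5) 0.07 [296. 255.]
top [475.4   4.7] (40.7, 21.5) 0.071 [294. 270.]
t=12.5 pos [ 0.5825 -0.2184  0.1593] yaw -94.0 F [ 0.  -0.6  0.7] gap 0.700 j [-0.09  0.76  0.73  1.62 -0.58  1.   -0.8 ]
  t [-156.1   24.   115.4] a [-0.1  0.1  0.2]
t=12.5 pos [ 0.5825 -0.2184  0.1593] yaw -94.0 F [ 0.  -0.6  0.7] gap 0.700 j [-0.09  0.76  0.73  1.62 -0.58  1.   -0.8 ]
  t [  0.5   2.4 114.3] a [-0.1  0.1  0.2]
```

Emit:
apply_moves --motion '[{"tx":0,"ty":2.5,"tz":50,"ax":0,"ay":0,"az":0},{"tx":0,"ty":2.5,"tz":90,"ax":0,"ay":0,"az":0},{"tx":0,"ty":2.5,"tz":114,"ax":0,"ay":0,"az":0},{"tx":0,"ty":2.5,"tz":114,"ax":0,"ay":0,"az":0},{"tx":0,"ty":2.5,"tz":114,"ax":0,"ay":0,"az":0}]'

```text
clock: 13.1
position: [0.5831, -0.2225, 0.0469]
tool_rot: [0.0, 0.999, -0.036, 0.001]
force: [-0.5, -0.7, 0.6]
finger_gap: 0.699
finger_force: 0.0
```

Emit:
apply_moves --motion '[{"tx":0,"ty":0,"tz":0,"ax":0,"ay":0,"az":0},{"tx":0,"ty":0,"tz":0,"ax":0,"ay":0,"az":0},{"tx":0,"ty":0,"tz":0,"ax":0,"ay":0,"az":0},{"tx":0,"ty":0,"tz":0,"ax":0,"ay":0,"az":0}]' --claw 255

```text
clock: 13.6
position: [0.5828, -0.2229, 0.0465]
tool_rot: [-0.0, 0.999, -0.036, 0.001]
force: [0.1, 1.8, 5.0]
finger_gap: 0.49
finger_force: 20.0
```

```bash
python3 -c "
from h import *
go((.5804,-.007,.18,-94.2))"
```

```text
t=13.6 pos [ 0.5828 -0.2229  0.0465] yaw -94.2 F [0.1 1.8 5. ] gap 0.490 j [-0.02  0.89  0.63  1.69 -0.7   0.79 -0.71]
  t [ -17.9 -215.3 -133.3] a [-0.  -0.1  0. ]
```

Emit:
apply_moves --motion '[{"tx":0,"ty":0,"tz":-20,"ax":0,"ay":0,"az":0},{"tx":0,"ty":0,"tz":-75,"ax":0,"ay":0,"az":0},{"tx":0,"ty":0,"tz":-133,"ax":0,"ay":0,"az":0},{"tx":-5,"ty":-55,"tz":-133,"ax":0,"ay":0,"az":0},{"tx":-10,"ty":-110,"tz":-133,"ax":0,"ay":0,"az":0},{"tx":-15,"ty":-165,"tz":-133,"ax":0,"ay":0,"az":0},{"tx":-18,"ty":-205,"tz":-133,"ax":0,"ay":0,"az":0},{"tx":-18,"ty":-215,"tz":-133,"ax":0,"ay":0,"az":0},{"tx":-18,"ty":-215,"tz":-125,"ax":0,"ay":0,"az":0},{"tx":-18,"ty":-215,"tz":-80,"ax":0,"ay":0,"az":0},{"tx":-18,"ty":-215,"tz":-40,"ax":0,"ay":0,"az":0},{"tx":-18,"ty":-215,"tz":-10,"ax":0,"ay":0,"az":0},{"tx":-18,"ty":-215,"tz":-3,"ax":0,"ay":0,"az":0},{"tx":-18,"ty":-215,"tz":0,"ax":0,"ay":0,"az":0},{"tx":-18,"ty":-215,"tz":2,"ax":0,"ay":0,"az":0},{"tx":-18,"ty":-215,"tz":2,"ax":0,"ay":0,"az":0},{"tx":-18,"ty":-215,"tz":2,"ax":0,"ay":0,"az":0}]'

```text
clock: 15.72
position: [0.5804, -0.0074, 0.0443]
tool_rot: [-0.0, 0.999, -0.036, 0.001]
force: [0.2, 0.7, -1.2]
finger_gap: 0.491
finger_force: 20.0
```

```bash
python3 -c "
from h import *
go((.5804,-.007,.0445,-94.2),(.6575,-.2405,.16,-94.2))"
```

```text
t=15.7 pos [ 0.5804 -0.0074  0.0443] yaw -94.2 F [ 0.2  0.7 -1.2] gap 0.491 j [-0.4   0.85  0.64  1.82 -0.75  0.72 -0.98]
  t [ 0.  -0.4 -0.2] a [-0.  -0.1  0. ]
  t [  94.   226.9 -115.6] a [-0.  -0.1  0. ]
```

Emit:
apply_moves --motion '[{"tx":0,"ty":0,"tz":1,"ax":0,"ay":0,"az":0},{"tx":0,"ty":0,"tz":1,"ax":0,"ay":0,"az":0}]'

```text
clock: 15.98
position: [0.5803, -0.0074, 0.0435]
tool_rot: [-0.0, 0.999, -0.036, 0.0]
force: [-0.2, 1.1, 5.1]
finger_gap: 0.492
finger_force: 20.0
```

Emit:
apply_moves --motion '[{"tx":0,"ty":0,"tz":0,"ax":0,"ay":0,"az":0},{"tx":0,"ty":0,"tz":0,"ax":0,"ay":0,"az":0},{"tx":0,"ty":0,"tz":0,"ax":0,"ay":0,"az":0},{"tx":0,"ty":0,"tz":-40,"ax":0,"ay":0,"az":0},{"tx":0,"ty":0,"tz":-90,"ax":0,"ay":0,"az":0},{"tx":0,"ty":0,"tz":-125,"ax":0,"ay":0,"az":0},{"tx":20,"ty":55,"tz":-125,"ax":0,"ay":0,"az":0},{"tx":40,"ty":110,"tz":-125,"ax":0,"ay":0,"az":0},{"tx":60,"ty":165,"tz":-120,"ax":0,"ay":0,"az":0},{"tx":85,"ty":215,"tz":-116,"ax":0,"ay":0,"az":0},{"tx":94,"ty":227,"tz":-116,"ax":0,"ay":0,"az":0},{"tx":94,"ty":227,"tz":-116,"ax":0,"ay":0,"az":0}]' --claw 77

```text
clock: 17.48
position: [0.6567, -0.2424, 0.1579]
tool_rot: [0.0, 0.999, -0.038, -0.0]
force: [-0.4, -0.1, 0.3]
finger_gap: 0.7
finger_force: 0.0
```

```bash
python3 v.py;  python3 -c "
from h import *
go((.6575,-.2405,.045,-94.2))"
```

```text
scene [ 664.2 -244.4] (44.3, 33.0) 0.072 [311. 334.]
top [577.9  -7.2] (41.9, 41.7) 0.07 [297. 238.]
top [530.1   4.9] (40.8, 23.6) 0.072 [294. 253.]
t=17.6 pos [ 0.6571 -0.2394  0.1582] yaw -94.1 F [0.1 0.5 0.1] gap 0.697 j [-0.03  0.87  0.72  1.37 -0.59  1.13 -0.87]
  t [-232.     8.4  114.4] a [-0.1  0.1  0.1]
t=17.6 pos [ 0.6571 -0.2394  0.1582] yaw -94.1 F [0.1 0.5 0.1] gap 0.697 j [-0.03  0.87  0.72  1.37 -0.59  1.13 -0.87]
  t [  0.6   1.2 113.2] a [-0.1  0.1  0.1]
```

Emit:
apply_moves --motion '[{"tx":0.5,"ty":1.5,"tz":50,"ax":0,"ay":0,"az":0},{"tx":0.5,"ty":1.5,"tz":90,"ax":0,"ay":0,"az":0},{"tx":0.5,"ty":1.5,"tz":113,"ax":0,"ay":0,"az":0},{"tx":0.5,"ty":1.5,"tz":113,"ax":0,"ay":0,"az":0},{"tx":0.5,"ty":1.5,"tz":113,"ax":0,"ay":0,"az":0}]'

```text
clock: 18.2
position: [0.6587, -0.2427, 0.0476]
tool_rot: [0.001, 0.999, -0.036, 0.001]
force: [0.6, -0.4, 0.6]
finger_gap: 0.696
finger_force: 0.0
```

Emit:
apply_moves --motion '[{"tx":0,"ty":0,"tz":0,"ax":0,"ay":0,"az":0},{"tx":0,"ty":0,"tz":0,"ax":0,"ay":0,"az":0},{"tx":0,"ty":0,"tz":0,"ax":0,"ay":0,"az":0},{"tx":0,"ty":0,"tz":0,"ax":0,"ay":0,"az":0}]' --claw 255

```text
clock: 18.7
position: [0.6582, -0.242, 0.0467]
tool_rot: [-0.0, 0.999, -0.036, 0.001]
force: [-1.0, 2.1, 5.1]
finger_gap: 0.491
finger_force: 20.0
```

```bash
python3 -c "
from h import *
go((.6353,-.011,.18,-94.2))"
```

```text
t=18.7 pos [ 0.6582 -0.242   0.0467] yaw -94.2 F [-1.   2.1  5.1] gap 0.491 j [-0.    0.99  0.65  1.44 -0.68  0.94 -0.81]
  t [ -39.4 -228.8 -133.2] a [-0.  -0.1  0. ]
```

Emit:
apply_moves --motion '[{"tx":0,"ty":0,"tz":-20,"ax":0,"ay":0,"az":0},{"tx":0,"ty":0,"tz":-75,"ax":0,"ay":0,"az":0},{"tx":0,"ty":0,"tz":-133,"ax":0,"ay":0,"az":0},{"tx":-10,"ty":-55,"tz":-133,"ax":0,"ay":0,"az":0},{"tx":-20,"ty":-110,"tz":-133,"ax":0,"ay":0,"az":0},{"tx":-30,"ty":-165,"tz":-133,"ax":0,"ay":0,"az":0},{"tx":-39,"ty":-215,"tz":-133,"ax":0,"ay":0,"az":0},{"tx":-39,"ty":-229,"tz":-133,"ax":0,"ay":0,"az":0},{"tx":-39,"ty":-229,"tz":-125,"ax":0,"ay":0,"az":0},{"tx":-39,"ty":-229,"tz":-80,"ax":0,"ay":0,"az":0},{"tx":-39,"ty":-229,"tz":-40,"ax":0,"ay":0,"az":0},{"tx":-39,"ty":-229,"tz":-10,"ax":0,"ay":0,"az":0},{"tx":-39,"ty":-229,"tz":-3,"ax":0,"ay":0,"az":0},{"tx":-39,"ty":-229,"tz":0,"ax":0,"ay":0,"az":0},{"tx":-39,"ty":-229,"tz":2,"ax":0,"ay":0,"az":0},{"tx":-39,"ty":-229,"tz":2.5,"ax":0,"ay":0,"az":0},{"tx":-39,"ty":-229,"tz":2.5,"ax":0,"ay":0,"az":0}]'

```text
clock: 20.82
position: [0.6357, -0.011, 0.0438]
tool_rot: [-0.0, 0.999, -0.036, 0.001]
force: [-0.8, -0.3, -1.4]
finger_gap: 0.492
finger_force: 20.0
```

```bash
python3 -c "
from h import *
go((.6353,-.011,.0435,-94.2),(.4855,.3415,.17,-70))"
```

```text
t=20.8 pos [ 0.6357 -0.011   0.0438] yaw -94.2 F [-0.8 -0.3 -1.4] gap 0.492 j [-0.38  0.92  0.66  1.66 -0.72  0.82 -1.04]
  t [-0.4  0.1  0.3] a [-0.  -0.1  0. ]
  t [-175.2 -340.7 -126.3] a [  0.   -0.1 -24.2]
```

Emit:
apply_moves --motion '[{"tx":0,"ty":0,"tz":0.5,"ax":0,"ay":0,"az":0},{"tx":0,"ty":0,"tz":0.5,"ax":0,"ay":0,"az":0},{"tx":0,"ty":0,"tz":0,"ax":0,"ay":0,"az":0},{"tx":0,"ty":0,"tz":-40,"ax":0,"ay":0,"az":0},{"tx":0,"ty":0,"tz":-90,"ax":0,"ay":0,"az":0},{"tx":0,"ty":0,"tz":-126,"ax":0,"ay":0,"az":0},{"tx":-25,"ty":-50,"tz":-126,"ax":0,"ay":0,"az":-5},{"tx":-175,"ty":-341,"tz":-126,"ax":0,"ay":0,"az":-24},{"tx":-175,"ty":-341,"tz":-126,"ax":0,"ay":0,"az":-24},{"tx":-175,"ty":-341,"tz":-126,"ax":0,"ay":0,"az":-24},{"tx":-175,"ty":-341,"tz":-126,"ax":0,"ay":0,"az":-24},{"tx":-175,"ty":-341,"tz":-126,"ax":0,"ay":0,"az":-24},{"tx":-175,"ty":-341,"tz":-126,"ax":0,"ay":0,"az":-24},{"tx":-175,"ty":-341,"tz":-126,"ax":0,"ay":0,"az":-24},{"tx":-175,"ty":-341,"tz":-126,"ax":0,"ay":0,"az":-24}]' --claw 77

```text
clock: 22.7
position: [0.487, 0.339, 0.1696]
tool_rot: [0.001, 0.985, 0.17, 0.001]
force: [0.9, 0.3, -0.3]
finger_gap: 0.698
finger_force: 0.0
```

```bash
python3 v.py; python3 - <<'E'
from h import *
go((.4855,.3415,.051,-70))
for n in("scene","top"):
    s=snap(n);cv2.imwrite(f"pics/{n}4.png",s["color"][:,:,::-1]);np.savez(f"/tmp/{n}4.npz",**s);C=cloud(s)
    m=(C[...,2]>.074)&(C[...,2]<.095)&(abs(C[...,0]-.553)<.15)&(abs(C[...,1]+.005)<.12)
    print(n,rect(C[m][:,:2]))
    m=(C[...,2]>.013)&(C[...,2]<.026)&(abs(C[...,0]-.485)<.17)&(abs(C[...,1]-.34)<.17)
    k=blobs(m,600);k=max(k,key=lambda b:b[2]);print(rect(C[k[0]][:,:2]))
E
```

```text
scene [471.6 -10. ] (41.1, 38.4) 0.069 [290. 220.]
scene [525.1  -7.7] (40.2, 39.8) 0.067 [309. 229.]
scene [580.7 -11.6] (40.0, 39.3) 0.068 [328. 240.]
scene [636.6 -15.7] (41.4, 40.8) 0.067 [348. 250.]
top [633.7  -8.8] (41.9, 41.7) 0.07 [298. 220.]
top [577.7  -7.3] (41.6, 41.3) 0.07 [297. 238.]
top [ 5.238e+02 -4.000e-01] (41.7, 41.5) 0.07 [296. 255.]
top [466.7  -3.2] (41.4, 41.1) 0.071 [296. 272.]
t=22.8 pos [0.487  0.3392 0.1696] yaw -70.4 F [ 0.4 -0.4 -0.4] gap 0.696 j [-1.07  0.7   0.72  1.7  -0.54  0.96 -1.37]
  t [-249.5  516.3  126. ] a [ 0.1 -0.  23.8]
t=22.8 pos [0.487  0.3392 0.1696] yaw -70.4 F [ 0.4 -0.4 -0.4] gap 0.696 j [-1.07  0.7   0.72  1.7  -0.54  0.96 -1.37]
  t [ -0.7  -2.8 118.6] a [ 0.1 -0.  -0.4]
scene (array([552.9,  -6.5]), (243.5, 187.5), -4.0)
(array([485.8, 339.8]), (250.1, 201.0), 19.1)
top (array([553.4,  -4.3]), (240.8, 181.9), -4.1)
(array([485. , 342.8]), (250.3, 191.6), 19.1)
```

View pics/scene4.png

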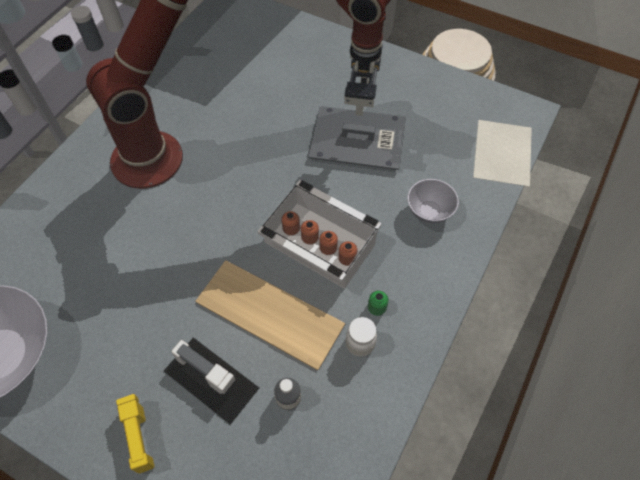

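All four vases stand upright in a row in the box, from (290,222) to (347,251), and the board is empty. The gripper hovers over the lid handle at (357,132).

Emit:
apply_moves --motion '[{"tx":-0.5,"ty":-2.5,"tz":50,"ax":0,"ay":0,"az":0},{"tx":-0.5,"ty":-2.5,"tz":90,"ax":0,"ay":0,"az":0},{"tx":-0.5,"ty":-2.5,"tz":117,"ax":0,"ay":0,"az":0},{"tx":-0.5,"ty":-2.5,"tz":117,"ax":0,"ay":0,"az":0},{"tx":-0.5,"ty":-2.5,"tz":117,"ax":0,"ay":0,"az":0}]'

```text
clock: 23.52
position: [0.4855, 0.3437, 0.0533]
tool_rot: [-0.0, 0.985, 0.172, 0.001]
force: [0.5, -0.4, 0.7]
finger_gap: 0.7
finger_force: 0.0
```

Emit:
apply_moves --motion '[{"tx":0,"ty":0,"tz":0,"ax":0,"ay":0,"az":0},{"tx":0,"ty":0,"tz":0,"ax":0,"ay":0,"az":0},{"tx":0,"ty":0,"tz":0,"ax":0,"ay":0,"az":0},{"tx":0,"ty":0,"tz":0,"ax":0,"ay":0,"az":0},{"tx":0,"ty":0,"tz":0,"ax":0,"ay":0,"az":0},{"tx":0,"ty":0,"tz":0,"ax":0,"ay":0,"az":0}]' --claw 255 --newtons 45

```text
clock: 24.28
position: [0.4847, 0.3432, 0.0523]
tool_rot: [0.0, 0.985, 0.172, 0.0]
force: [-0.4, -1.4, 1.9]
finger_gap: 0.236
finger_force: 45.0
```

```bash
python3 -c "
from h import *
go((.4855,.3415,.22,-70),(.553,-.005,.22,-94.2))"
```

```text
t=24.3 pos [0.4847 0.3432 0.0523] yaw -70.2 F [-0.4 -1.4  1.9] gap 0.236 j [-1.    0.84  0.59  1.78 -0.67  0.73 -1.27]
  t [   0.2    2.  -167.7] a [ 0.1 -0.  -0.2]
  t [ -53.5  350.9 -167.4] a [ 0.1 -0.  24. ]
```

Emit:
apply_moves --motion '[{"tx":0,"ty":0,"tz":-10,"ax":0,"ay":0,"az":0},{"tx":0,"ty":0,"tz":-40,"ax":0,"ay":0,"az":0},{"tx":0,"ty":0,"tz":-80,"ax":0,"ay":0,"az":0},{"tx":0,"ty":0,"tz":-125,"ax":0,"ay":0,"az":0},{"tx":0,"ty":0,"tz":-155,"ax":0,"ay":0,"az":0},{"tx":-2,"ty":15,"tz":-167,"ax":0,"ay":0,"az":1},{"tx":-7,"ty":50,"tz":-167,"ax":0,"ay":0,"az":3},{"tx":-15,"ty":95,"tz":-167,"ax":0,"ay":0,"az":7},{"tx":-22,"ty":145,"tz":-167,"ax":0,"ay":0,"az":10},{"tx":-30,"ty":195,"tz":-167,"ax":0,"ay":0,"az":13},{"tx":-37,"ty":245,"tz":-167,"ax":0,"ay":0,"az":17},{"tx":-44,"ty":290,"tz":-167,"ax":0,"ay":0,"az":20},{"tx":-49,"ty":325,"tz":-167,"ax":0,"ay":0,"az":22},{"tx":-52,"ty":343,"tz":-167,"ax":0,"ay":0,"az":23},{"tx":-53,"ty":351,"tz":-167,"ax":0,"ay":0,"az":24},{"tx":-53,"ty":351,"tz":-167,"ax":0,"ay":0,"az":24},{"tx":-53,"ty":351,"tz":-167,"ax":0,"ay":0,"az":24}]'

```text
clock: 26.4
position: [0.5534, -0.0022, 0.2188]
tool_rot: [-0.001, 0.999, -0.035, -0.001]
force: [0.9, 0.4, -4.0]
finger_gap: 0.229
finger_force: 45.0
```

```bash
cat > lid.py <<'E'
from h import *
def lid(zl,zh):
    for n in("scene","top"):
        s=snap(n);C=cloud(s);d=C-[.553,-.005,0]
        hsv=cv2.cvtColor(s["color"],cv2.COLOR_RGB2HSV).astype(int)
        m=(C[...,2]>zl)&(C[...,2]<zh)&(abs(d[...,0])<.17)&(abs(d[...,1])<.15)
        P=C[m];r=rect(P[:,:2]);c=np.column_stack([P[:,:2],np.ones(len(P))]);k=np.linalg.lstsq(c,P[:,2],rcond=None)[0]
        print(n,len(P),*r,"z centre %.4f tilt %s deg"%(k@[.553,-.005,1],np.degrees(k[:2]).round(2)))
        cv2.imwrite(f"pics/{n}_lid_{s['range_z'].sum()%1000:.0f}.png",s["color"][:,:,::-1])
        lab=m&(hsv[...,2]>150)&(hsv[...,1]<60);b=blobs(lab,10)
        if b: b=max(b,key=lambda q:q[2]);print("  label",rect(C[b[0]][:,:2]),np.median(C[b[0]][:,2]).round(4))
E
python3 -c "
from lid import *
lid(.178,.198);go((.553,-.005,.13,-94.2))"
```

```text
scene 5836 [553.9  -3.7] (251.5, 193.5) -4.2 z centre 0.1865 tilt [-0.09  0.25] deg
  label (array([631.7,  -8.7]), (66.4, 41.5), 86.2) 0.1872
top 2721 [553.4  -1.1] (250.3, 190.2) -4.2 z centre 0.1882 tilt [-0.09  0.24] deg
  label (array([633. ,  -7.2]), (63.9, 35.1), 83.7) 0.1885
t=26.5 pos [ 0.5534 -0.0025  0.219 ] yaw -94.0 F [-0.6  0.2 -4.4] gap 0.233 j [-0.55  0.61  0.85  1.75 -0.53  1.02 -1.15]
  t [-0.2  2.6 88.9] a [-0.   0.   0.2]
```

Emit:
apply_moves --motion '[{"tx":0,"ty":2.7,"tz":30,"ax":0,"ay":0,"az":0},{"tx":0,"ty":2.7,"tz":60,"ax":0,"ay":0,"az":0},{"tx":0,"ty":2.7,"tz":75,"ax":0,"ay":0,"az":0},{"tx":0,"ty":2.7,"tz":80,"ax":0,"ay":0,"az":0},{"tx":0,"ty":2.7,"tz":83,"ax":0,"ay":0,"az":0},{"tx":0,"ty":2.7,"tz":85,"ax":0,"ay":0,"az":0},{"tx":0,"ty":2.7,"tz":85,"ax":0,"ay":0,"az":0},{"tx":0,"ty":2.7,"tz":85,"ax":0,"ay":0,"az":0}]'

```text
clock: 27.5
position: [0.5535, -0.0069, 0.1345]
tool_rot: [-0.0, 0.999, -0.036, 0.0]
force: [-0.2, 0.3, -3.5]
finger_gap: 0.229
finger_force: 45.0
```

```bash
python3 -c "
from lid import *
lid(.086,.112);go((.553,-.005,.1283,-94.2))"
```

```text
scene 5299 [554.1  -7.7] (251.7, 195.1) -4.6 z centre 0.1024 tilt [-0.03  0.13] deg
  label (array([631.5, -13.7]), (65.4, 42.6), 82.8) 0.103
top 2527 [553.5  -5.6] (250.5, 190.3) -4.4 z centre 0.1039 tilt [0.01 0.26] deg
  label (array([634.8, -13.5]), (59.1, 31.2), 89.4) 0.1041
t=27.6 pos [ 0.5534 -0.0069  0.1344] yaw -94.2 F [-0.3 -1.1 -2.8] gap 0.231 j [-0.49  0.71  0.76  1.84 -0.64  0.85 -1.05]
  t [-0.6 -1.8  6.1] a [-0. -0.  0.]
```

Emit:
apply_moves --motion '[{"tx":-0.5,"ty":-1.5,"tz":0,"ax":0,"ay":0,"az":0},{"tx":-0.5,"ty":-1.5,"tz":1,"ax":0,"ay":0,"az":0},{"tx":-0.5,"ty":-1.5,"tz":2,"ax":0,"ay":0,"az":0},{"tx":-0.5,"ty":-1.5,"tz":3,"ax":0,"ay":0,"az":0},{"tx":-0.5,"ty":-1.5,"tz":4,"ax":0,"ay":0,"az":0},{"tx":-0.5,"ty":-1.5,"tz":5,"ax":0,"ay":0,"az":0},{"tx":-0.5,"ty":-1.5,"tz":5,"ax":0,"ay":0,"az":0},{"tx":-0.5,"ty":-1.5,"tz":5,"ax":0,"ay":0,"az":0}]'

```text
clock: 28.6
position: [0.553, -0.0054, 0.1292]
tool_rot: [0.0, 0.999, -0.036, 0.0]
force: [-1.2, 0.9, -2.6]
finger_gap: 0.232
finger_force: 45.0
```

Emit:
apply_moves --motion '[{"tx":0,"ty":0,"tz":0.3,"ax":0,"ay":0,"az":0},{"tx":0,"ty":0,"tz":0.6,"ax":0,"ay":0,"az":0},{"tx":0,"ty":0,"tz":0.6,"ax":0,"ay":0,"az":0},{"tx":0,"ty":0,"tz":0.6,"ax":0,"ay":0,"az":0}]'

```text
clock: 29.1
position: [0.5529, -0.0053, 0.1285]
tool_rot: [0.0, 0.999, -0.036, -0.0]
force: [0.2, -0.9, -3.1]
finger_gap: 0.235
finger_force: 45.0
```

Emit:
apply_moves --motion '[{"tx":0,"ty":0,"tz":0.3,"ax":0,"ay":0,"az":0},{"tx":0,"ty":0,"tz":0.6,"ax":0,"ay":0,"az":0},{"tx":0,"ty":0,"tz":0.6,"ax":0,"ay":0,"az":0},{"tx":0,"ty":0,"tz":0.6,"ax":0,"ay":0,"az":0}]'

```text
clock: 29.6
position: [0.553, -0.0053, 0.1282]
tool_rot: [-0.0, 0.999, -0.036, 0.0]
force: [-1.0, 1.3, 1.0]
finger_gap: 0.232
finger_force: 45.0
```

Contact is light, so I'll release and rise.

Emit:
apply_moves --motion '[{"tx":0,"ty":0,"tz":0,"ax":0,"ay":0,"az":0},{"tx":0,"ty":0,"tz":0,"ax":0,"ay":0,"az":0},{"tx":0,"ty":0,"tz":0,"ax":0,"ay":0,"az":0},{"tx":0,"ty":0,"tz":0,"ax":0,"ay":0,"az":0},{"tx":0,"ty":0,"tz":-10,"ax":0,"ay":0,"az":0},{"tx":0,"ty":0,"tz":-50,"ax":0,"ay":0,"az":0},{"tx":0,"ty":0,"tz":-90,"ax":0,"ay":0,"az":0},{"tx":0,"ty":-60,"tz":-90,"ax":0,"ay":0,"az":0},{"tx":0,"ty":-120,"tz":-90,"ax":0,"ay":0,"az":0},{"tx":0,"ty":-180,"tz":-90,"ax":0,"ay":0,"az":0},{"tx":0,"ty":-240,"tz":-90,"ax":0,"ay":0,"az":0},{"tx":0,"ty":-240,"tz":-90,"ax":0,"ay":0,"az":0}]' --claw 130

```text
clock: 31.1
position: [0.5693, 0.2419, 0.2171]
tool_rot: [-0.001, 1.0, -0.03, -0.001]
force: [0.4, 0.1, -0.4]
finger_gap: 0.49
finger_force: 0.0
```

```bash
python3 -c "
from lid import *
lid(.086,.11);go();
s=snap('scene');cv2.imwrite('pics/c5.png',cv2.resize(s['color'][160:300,220:420,::-1],None,fx=3.5,fy=3.5,interpolation=cv2.INTER_CUBIC))"
```

```text
scene 6669 [553.8  -6. ] (252.3, 194.6) -4.4 z centre 0.0961 tilt [-0.02 -0.09] deg
  label (array([631.1, -11.5]), (68.0, 42.4), 84.4) 0.0967
top 4715 [553.1  -4. ] (250.4, 190.3) -4.5 z centre 0.0977 tilt [-0.02  0.06] deg
  label (array([629.9, -10.3]), (62.5, 38.8), 84.6) 0.0983
t=31.2 pos [0.5702 0.2341 0.2182] yaw -94.1 F [-0.6 -0.8 -1.2] gap 0.486 j [-0.9   0.71  0.85  1.57 -0.58  1.12 -1.55]
```

View pics/c5.png

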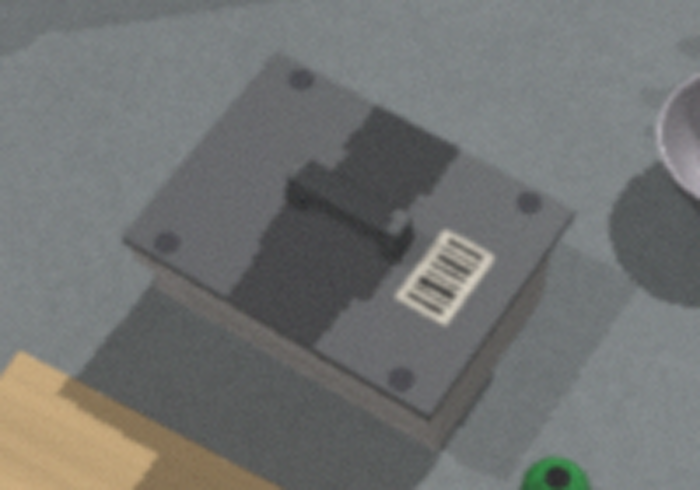

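The lid lies level on the cushions. The pressing discs show in the crop at (529,203), (400,378), (167,242) and (301,79), and the label is on the +x side.

```bash
python3 -c "
from h import *
s=snap('scene')
px=np.array([[529,203],[400,378],[167,242],[301,79]])/3.5+[220,160]
print(plane(s,px,.096).round(4))
go((.6544,.0697,.15,-94.2),(.6544,.0697,.12,-94.2))"
```

```text
[[ 0.6556  0.0673  0.096 ]
 [ 0.6417 -0.0952  0.096 ]
 [ 0.4532 -0.0797  0.096 ]
 [ 0.4662  0.0832  0.096 ]]
t=31.3 pos [0.5707 0.2317 0.2187] yaw -94.4 F [ 0.2 -0.3  0.1] gap 0.486 j [-0.89  0.71  0.85  1.57 -0.58  1.12 -1.55]
  t [ 95.7 155.1  68.9] a [ 0.1 -0.1 -0.2]
  t [ 95.7 155.   98.9] a [ 0.1 -0.1 -0.2]
```

Emit:
apply_moves --motion '[{"tx":30,"ty":55,"tz":20,"ax":0,"ay":0,"az":0},{"tx":65,"ty":105,"tz":50,"ax":0,"ay":0,"az":0},{"tx":96,"ty":155,"tz":69,"ax":0,"ay":0,"az":0},{"tx":96,"ty":155,"tz":85,"ax":0,"ay":0,"az":0},{"tx":96,"ty":155,"tz":95,"ax":0,"ay":0,"az":0},{"tx":96,"ty":155,"tz":95,"ax":0,"ay":0,"az":0},{"tx":96,"ty":155,"tz":95,"ax":0,"ay":0,"az":0},{"tx":96,"ty":155,"tz":95,"ax":0,"ay":0,"az":0}]' --claw 255 --newtons 20

```text
clock: 32.3
position: [0.6551, 0.0737, 0.1239]
tool_rot: [-0.0, 0.999, -0.035, 0.001]
force: [0.7, -0.7, -0.1]
finger_gap: 0.005
finger_force: 0.0
```

```bash
python3 -c "
from h import *
go((.6547,.069,.118,-94.2),(.6547,.069,.110,-94.2))"
```

```text
t=32.3 pos [0.6551 0.0737 0.1239] yaw -94.1 F [ 0.7 -0.7 -0.1] gap 0.005 j [-0.54  0.86  0.75  1.54 -0.66  1.01 -1.24]
  t [-0.1  4.7  5.9] a [-0.  -0.1  0.1]
  t [-0.1  4.7 13.9] a [-0.  -0.1  0.1]
```

Emit:
apply_moves --motion '[{"tx":0,"ty":4,"tz":2,"ax":0,"ay":0,"az":0},{"tx":0,"ty":4,"tz":4,"ax":0,"ay":0,"az":0},{"tx":0,"ty":4,"tz":6,"ax":0,"ay":0,"az":0},{"tx":0,"ty":4,"tz":7,"ax":0,"ay":0,"az":0},{"tx":0,"ty":4,"tz":8,"ax":0,"ay":0,"az":0},{"tx":0,"ty":4,"tz":9,"ax":0,"ay":0,"az":0},{"tx":0,"ty":4,"tz":10,"ax":0,"ay":0,"az":0},{"tx":0,"ty":4,"tz":11,"ax":0,"ay":0,"az":0},{"tx":0,"ty":4,"tz":12,"ax":0,"ay":0,"az":0},{"tx":0,"ty":4,"tz":13,"ax":0,"ay":0,"az":0},{"tx":0,"ty":4,"tz":14,"ax":0,"ay":0,"az":0},{"tx":0,"ty":4,"tz":14,"ax":0,"ay":0,"az":0},{"tx":0,"ty":4,"tz":14,"ax":0,"ay":0,"az":0}]'

```text
clock: 33.92
position: [0.655, 0.0683, 0.1118]
tool_rot: [-0.001, 0.999, -0.036, 0.001]
force: [-3.9, 0.6, 12.1]
finger_gap: 0.002
finger_force: 6.0
```

Emit:
apply_moves --motion '[{"tx":0,"ty":0,"tz":1,"ax":0,"ay":0,"az":0},{"tx":0,"ty":0,"tz":2,"ax":0,"ay":0,"az":0},{"tx":0,"ty":0,"tz":3,"ax":0,"ay":0,"az":0},{"tx":0,"ty":0,"tz":3,"ax":0,"ay":0,"az":0},{"tx":0,"ty":0,"tz":3,"ax":0,"ay":0,"az":0}]'

```text
clock: 34.55
position: [0.655, 0.0683, 0.1115]
tool_rot: [-0.001, 0.999, -0.036, 0.001]
force: [-7.8, 2.1, 23.0]
finger_gap: 0.004
finger_force: 11.6
```

Emit:
apply_moves --motion '[{"tx":0,"ty":0,"tz":1,"ax":0,"ay":0,"az":0},{"tx":0,"ty":0,"tz":1,"ax":0,"ay":0,"az":0},{"tx":0,"ty":0,"tz":1,"ax":0,"ay":0,"az":0}]'

```text
clock: 34.92
position: [0.655, 0.0683, 0.1114]
tool_rot: [-0.002, 0.999, -0.036, 0.001]
force: [-8.0, 2.3, 26.4]
finger_gap: 0.005
finger_force: 13.5
```

```bash
cat > cor.py <<'E'
from h import *
def cor():
    Z=[[.655,.0688],[.6419,-.0943],[.4528,-.0797],[.4655,.0836]]
    for n in("scene","top"):
        C=cloud(snap(n))
        z=[]
        for c in Z:
            m=(np.hypot(C[...,0]-c[0],C[...,1]-c[1])<.012)&(C[...,2]<.115)&(C[...,2]>.07);z.append(round(1000*np.median(C[m][:,2]),1) if m.sum()>8 else None)
        print(n,"corner z mm",z)
cor()
E
python3 cor.py; python3 -c "
from h import *
go((.655,.069,.14,-94.2),(.6418,-.0945,.14,-94.2),(.6418,-.0945,.118,-94.2))"
```

```text
scene corner z mm [np.float64(92.1), np.float64(96.6), np.float64(104.1), np.float64(97.1)]
top corner z mm [None, np.float64(99.1), np.float64(105.7), np.float64(98.5)]
t=35.0 pos [0.655  0.0683 0.1114] yaw -94.2 F [-8.2  1.5 26.4] gap 0.007 j [-0.53  0.87  0.74  1.55 -0.67  0.98 -1.23]
  t [ -0.   -0.8 -28.6] a [-0.2 -0.1  0. ]
  t [ -1.3 163.2 -29.1] a [-0.2 -0.1  0. ]
  t [ -1.4 163.3  -7.1] a [-0.2 -0.1  0. ]
```

Emit:
apply_moves --motion '[{"tx":0,"ty":0,"tz":-15,"ax":0,"ay":0,"az":0},{"tx":0,"ty":0,"tz":-33,"ax":0,"ay":0,"az":0},{"tx":0,"ty":55,"tz":-33,"ax":0,"ay":0,"az":0},{"tx":-1,"ty":110,"tz":-33,"ax":0,"ay":0,"az":0},{"tx":-1,"ty":150,"tz":-33,"ax":0,"ay":0,"az":0},{"tx":-1,"ty":163,"tz":-30,"ax":0,"ay":0,"az":0},{"tx":-1,"ty":163,"tz":-20,"ax":0,"ay":0,"az":0},{"tx":-1,"ty":163,"tz":-17,"ax":0,"ay":0,"az":0},{"tx":-1,"ty":163,"tz":-17,"ax":0,"ay":0,"az":0},{"tx":-1,"ty":163,"tz":-17,"ax":0,"ay":0,"az":0}]'

```text
clock: 36.28
position: [0.6421, -0.0927, 0.1219]
tool_rot: [-0.0, 0.999, -0.035, 0.0]
force: [0.0, 0.0, -0.5]
finger_gap: 0.006
finger_force: 0.0
```

```bash
python3 cor.py; python3 -c "
from h import *
go((.6418,-.0945,.118,-94.2))"
```

```text
scene corner z mm [np.float64(95.8), np.float64(96.7), np.float64(96.0), np.float64(96.4)]
top corner z mm [np.float64(98.9), None, np.float64(97.7), None]
t=36.4 pos [ 0.642  -0.0934  0.1222] yaw -94.1 F [ 0.1 -0.3 -0.7] gap 0.004 j [-0.28  0.84  0.73  1.57 -0.64  0.98 -0.99]
  t [-0.1  1.1  4.2] a [ 0.  -0.   0.1]
```

Emit:
apply_moves --motion '[{"tx":0,"ty":1,"tz":2,"ax":0,"ay":0,"az":0},{"tx":0,"ty":1,"tz":4,"ax":0,"ay":0,"az":0},{"tx":0,"ty":1,"tz":5,"ax":0,"ay":0,"az":0},{"tx":0,"ty":1,"tz":6,"ax":0,"ay":0,"az":0},{"tx":0,"ty":1,"tz":7,"ax":0,"ay":0,"az":0},{"tx":0,"ty":1,"tz":8,"ax":0,"ay":0,"az":0},{"tx":0,"ty":1,"tz":9,"ax":0,"ay":0,"az":0},{"tx":0,"ty":1,"tz":10,"ax":0,"ay":0,"az":0},{"tx":0,"ty":1,"tz":11,"ax":0,"ay":0,"az":0},{"tx":0,"ty":1,"tz":12,"ax":0,"ay":0,"az":0},{"tx":0,"ty":1,"tz":13,"ax":0,"ay":0,"az":0},{"tx":0,"ty":1,"tz":14,"ax":0,"ay":0,"az":0},{"tx":0,"ty":1,"tz":15,"ax":0,"ay":0,"az":0},{"tx":0,"ty":1,"tz":15,"ax":0,"ay":0,"az":0},{"tx":0,"ty":1,"tz":15,"ax":0,"ay":0,"az":0}]'

```text
clock: 38.25
position: [0.642, -0.0954, 0.1114]
tool_rot: [-0.001, 0.999, -0.036, 0.001]
force: [-5.2, 2.8, 19.8]
finger_gap: 0.004
finger_force: 9.4
```

```bash
python3 cor.py
```

```text
scene corner z mm [np.float64(89.2), np.float64(87.3), np.float64(97.1), np.float64(97.4)]
top corner z mm [np.float64(90.9), None, np.float64(98.5), None]
```

Emit:
apply_moves --motion '[{"tx":0,"ty":0,"tz":1,"ax":0,"ay":0,"az":0},{"tx":0,"ty":0,"tz":1.5,"ax":0,"ay":0,"az":0},{"tx":0,"ty":0,"tz":1.5,"ax":0,"ay":0,"az":0},{"tx":0,"ty":0,"tz":1.5,"ax":0,"ay":0,"az":0}]'

```text
clock: 38.85
position: [0.642, -0.0954, 0.1113]
tool_rot: [-0.001, 0.999, -0.036, 0.001]
force: [-7.0, 2.9, 26.1]
finger_gap: 0.007
finger_force: 12.4
```

```bash
python3 cor.py;python3 -c "
from h import *
go((.4530,-.0797,.15,-94.2),(.4530,-.0797,.124,-94.2))"
```

```text
scene corner z mm [np.float64(88.9), np.float64(91.0), np.float64(96.0), np.float64(98.2)]
top corner z mm [np.float64(90.6), None, np.float64(99.6), None]
t=39.0 pos [ 0.642  -0.0954  0.1113] yaw -94.2 F [-8.1  3.5 25.7] gap 0.006 j [-0.27  0.85  0.72  1.58 -0.66  0.96 -0.98]
  t [-189.6   -2.   -39.2] a [-0.1 -0.2  0. ]
  t [-189.6   -2.   -13.2] a [-0.1 -0.2  0. ]
```

Emit:
apply_moves --motion '[{"tx":0,"ty":0,"tz":-20,"ax":0,"ay":0,"az":0},{"tx":0,"ty":0,"tz":-43,"ax":0,"ay":0,"az":0},{"tx":-55,"ty":-1,"tz":-43,"ax":0,"ay":0,"az":0},{"tx":-110,"ty":-1,"tz":-43,"ax":0,"ay":0,"az":0},{"tx":-160,"ty":-1,"tz":-43,"ax":0,"ay":0,"az":0},{"tx":-189,"ty":-2,"tz":-43,"ax":0,"ay":0,"az":0},{"tx":-189,"ty":-2,"tz":-25,"ax":0,"ay":0,"az":0},{"tx":-189,"ty":-2,"tz":-18,"ax":0,"ay":0,"az":0},{"tx":-189,"ty":-2,"tz":-18,"ax":0,"ay":0,"az":0},{"tx":-189,"ty":-2,"tz":-18,"ax":0,"ay":0,"az":0}]'

```text
clock: 40.2
position: [0.4539, -0.0796, 0.1237]
tool_rot: [0.0, 0.999, -0.036, 0.0]
force: [0.3, -0.2, -0.7]
finger_gap: 0.006
finger_force: 0.0
```

```bash
python3 cor.py; python3 -c "
from h import *
go((.453,-.0797,.118,-94.2))"
```

```text
scene corner z mm [np.float64(89.1), np.float64(90.0), np.float64(96.9), np.float64(96.7)]
top corner z mm [np.float64(90.9), np.float64(90.0), None, np.float64(98.7)]
t=40.3 pos [ 0.4538 -0.0795  0.1237] yaw -94.2 F [-0.   0.1 -0.2] gap 0.006 j [-0.36  0.61  0.73  2.1  -0.66  0.67 -0.82]
  t [-0.8  0.2  5.7] a [ 0. -0.  0.]
```

Emit:
apply_moves --motion '[{"tx":-1,"ty":0,"tz":2,"ax":0,"ay":0,"az":0},{"tx":-1,"ty":0,"tz":4,"ax":0,"ay":0,"az":0},{"tx":-1,"ty":0,"tz":5,"ax":0,"ay":0,"az":0},{"tx":-1,"ty":0,"tz":6,"ax":0,"ay":0,"az":0},{"tx":-1,"ty":0,"tz":7,"ax":0,"ay":0,"az":0},{"tx":-1,"ty":0,"tz":8,"ax":0,"ay":0,"az":0},{"tx":-1,"ty":0,"tz":9,"ax":0,"ay":0,"az":0},{"tx":-1,"ty":0,"tz":10,"ax":0,"ay":0,"az":0},{"tx":-1,"ty":0,"tz":11,"ax":0,"ay":0,"az":0},{"tx":-1,"ty":0,"tz":12,"ax":0,"ay":0,"az":0},{"tx":-1,"ty":0,"tz":13,"ax":0,"ay":0,"az":0},{"tx":-1,"ty":0,"tz":14,"ax":0,"ay":0,"az":0},{"tx":-1,"ty":0,"tz":15,"ax":0,"ay":0,"az":0},{"tx":-1,"ty":0,"tz":16,"ax":0,"ay":0,"az":0},{"tx":-1,"ty":0,"tz":16.5,"ax":0,"ay":0,"az":0},{"tx":-1,"ty":0,"tz":16.5,"ax":0,"ay":0,"az":0},{"tx":-1,"ty":0,"tz":16.5,"ax":0,"ay":0,"az":0}]'

```text
clock: 42.42
position: [0.452, -0.0796, 0.1105]
tool_rot: [-0.002, 0.999, -0.037, 0.001]
force: [-7.8, 3.0, 36.6]
finger_gap: 0.004
finger_force: 17.7
```

```bash
python3 cor.py
```

```text
scene corner z mm [np.float64(96.9), np.float64(89.3), np.float64(94.4), np.float64(96.4)]
top corner z mm [np.float64(98.7), np.float64(90.2), None, np.float64(97.8)]
```

```bash
python3 -c "
from h import *
go((.4657,.0836,.124,-94.2))"
```

```text
t=42.5 pos [ 0.4519 -0.0796  0.1105] yaw -94.2 F [-7.4  2.1 35.3] gap 0.002 j [-0.33  0.62  0.7   2.12 -0.69  0.64 -0.79]
  t [   1.7 -163.9  -12.8] a [-0.2 -0.1 -0. ]
```

Emit:
apply_moves --motion '[{"tx":0,"ty":0,"tz":-25,"ax":0,"ay":0,"az":0},{"tx":0,"ty":0,"tz":-50,"ax":0,"ay":0,"az":0},{"tx":1,"ty":-55,"tz":-50,"ax":0,"ay":0,"az":0},{"tx":1.5,"ty":-110,"tz":-50,"ax":0,"ay":0,"az":0},{"tx":1.5,"ty":-150,"tz":-45,"ax":0,"ay":0,"az":0},{"tx":1.5,"ty":-164,"tz":-30,"ax":0,"ay":0,"az":0},{"tx":1.5,"ty":-164,"tz":-18,"ax":0,"ay":0,"az":0},{"tx":1.5,"ty":-164,"tz":-18,"ax":0,"ay":0,"az":0},{"tx":1.5,"ty":-164,"tz":-18,"ax":0,"ay":0,"az":0}]'

```text
clock: 43.65
position: [0.4659, 0.0822, 0.1252]
tool_rot: [0.0, 0.999, -0.038, 0.0]
force: [0.2, 0.0, -0.7]
finger_gap: 0.008
finger_force: 0.0
```

```bash
python3 cor.py; python3 -c "
from h import *
go((.4657,.0836,.118,-94.2))"
```

```text
scene corner z mm [np.float64(95.7), np.float64(88.8), np.float64(90.8), np.float64(98.5)]
top corner z mm [np.float64(97.6), np.float64(89.9), np.float64(92.0), None]
t=43.8 pos [0.4661 0.0829 0.1254] yaw -94.3 F [ 0.3 -0.  -0.8] gap 0.007 j [-0.72  0.63  0.77  2.07 -0.68  0.71 -1.16]
  t [-0.4 -0.7  7.4] a [ 0.  -0.1 -0.1]
```

Emit:
apply_moves --motion '[{"tx":0,"ty":0,"tz":2,"ax":0,"ay":0,"az":0},{"tx":0,"ty":0,"tz":4,"ax":0,"ay":0,"az":0},{"tx":0,"ty":0,"tz":6,"ax":0,"ay":0,"az":0},{"tx":0,"ty":0,"tz":7,"ax":0,"ay":0,"az":0},{"tx":0,"ty":0,"tz":8,"ax":0,"ay":0,"az":0},{"tx":0,"ty":0,"tz":9,"ax":0,"ay":0,"az":0},{"tx":0,"ty":0,"tz":10,"ax":0,"ay":0,"az":0},{"tx":0,"ty":0,"tz":11,"ax":0,"ay":0,"az":0},{"tx":0,"ty":0,"tz":12,"ax":0,"ay":0,"az":0},{"tx":0,"ty":0,"tz":13,"ax":0,"ay":0,"az":0},{"tx":0,"ty":0,"tz":14,"ax":0,"ay":0,"az":0},{"tx":0,"ty":0,"tz":15,"ax":0,"ay":0,"az":0},{"tx":0,"ty":0,"tz":16,"ax":0,"ay":0,"az":0},{"tx":0,"ty":0,"tz":16.5,"ax":0,"ay":0,"az":0},{"tx":0,"ty":0,"tz":16.5,"ax":0,"ay":0,"az":0},{"tx":0,"ty":0,"tz":16.5,"ax":0,"ay":0,"az":0}]'

```text
clock: 45.75
position: [0.4658, 0.0845, 0.1103]
tool_rot: [-0.001, 0.999, -0.036, 0.0]
force: [-4.5, 0.6, 16.7]
finger_gap: 0.011
finger_force: 8.8
```

```bash
python3 cor.py
```

```text
scene corner z mm [np.float64(87.8), np.float64(88.8), np.float64(88.3), np.float64(95.6)]
top corner z mm [np.float64(90.0), np.float64(89.5), np.float64(90.3), None]
```

Emit:
apply_moves --motion '[{"tx":0,"ty":0,"tz":1,"ax":0,"ay":0,"az":0},{"tx":0,"ty":0,"tz":2.5,"ax":0,"ay":0,"az":0},{"tx":0,"ty":0,"tz":2.5,"ax":0,"ay":0,"az":0},{"tx":0,"ty":0,"tz":2.5,"ax":0,"ay":0,"az":0}]'

```text
clock: 46.35
position: [0.4658, 0.0845, 0.1101]
tool_rot: [-0.003, 0.999, -0.037, 0.0]
force: [-9.5, 1.9, 38.3]
finger_gap: 0.005
finger_force: 19.5
```

Emit:
apply_moves --motion '[{"tx":0,"ty":0,"tz":-40,"ax":0,"ay":0,"az":0},{"tx":0,"ty":0,"tz":-90,"ax":0,"ay":0,"az":0},{"tx":0,"ty":-60,"tz":-90,"ax":0,"ay":0,"az":0},{"tx":0,"ty":-120,"tz":-90,"ax":0,"ay":0,"az":0},{"tx":0,"ty":-150,"tz":-90,"ax":0,"ay":0,"az":0},{"tx":0,"ty":-150,"tz":-90,"ax":0,"ay":0,"az":0}]'

```text
clock: 47.1
position: [0.476, 0.2369, 0.1951]
tool_rot: [0.0, 0.999, -0.033, -0.0]
force: [-0.6, -0.7, -0.5]
finger_gap: 0.001
finger_force: 0.0
```

```bash
python3 cor.py; python3 -c "
from lid import *
lid(.078,.1);go()"
```

```text
scene corner z mm [np.float64(88.8), np.float64(89.1), np.float64(88.6), np.float64(87.8)]
top corner z mm [np.float64(90.5), np.float64(89.8), np.float64(90.5), np.float64(91.0)]
scene 6615 [553.7  -6.5] (251.9, 195.1) -4.2 z centre 0.0883 tilt [0.05 0.  ] deg
  label (array([630.9, -12.6]), (66.0, 41.6), 86.3) 0.089
top 4660 [553.   -4.1] (250.0, 190.4) -4.4 z centre 0.0899 tilt [0.1  0.03] deg
  label (array([630.5, -10.5]), (63.2, 38.3), 85.8) 0.0902
t=47.3 pos [0.4767 0.2317 0.1961] yaw -94.4 F [-0.1 -1.3 -0.3] gap 0.003 j [-1.05  0.62  0.89  1.85 -0.59  0.96 -1.54]
```

The lid is flat, with all corners within about 1 mm of z 88. Next I measure the scanner.

```bash
python3 - <<'E'
from h import *
for n in("scene","top"):
    s=snap(n);C=cloud(s);g=s["color"].astype(int).mean(2)
    m=(C[...,2]>.035)&(C[...,2]<.09)&(abs(C[...,0]-.492)<.1)&(abs(C[...,1]+.423)<.07)
    m=max(blobs(m,100),key=lambda b:b[2])[0]
    P=C[m];G=g[m];r=rect(P[:,:2]);print(n,r,"z97",np.percentile(P[:,2],97).round(4))
    a=np.radians(r[2]);D=P[:,:2]*1000-r[0];x=D@[np.cos(a),np.sin(a)];y=D@[-np.sin(a),np.cos(a)]
    for lo in range(-80,80,10):
        k=(x>=lo)&(x<lo+10)&(P[:,2]>.045)
        if k.sum()>3: print(lo,k.sum(),"gray %.0f"%np.median(G[k]),"z %.3f"%np.median(P[k][:,2]),"y %.0f..%.0f"%(y[k].min(),y[k].max()))
    b=(abs(x+8)<30)&(P[:,2]>.055);q_=rect(P[b][:,:2]);print("bar",q_,b.sum())
E
```

```text
scene (array([ 493.2, -423.4]), (152.2, 40.5), -6.8) z97 0.0701
-80 30 gray 194 z 0.063 y -20..15
-70 71 gray 182 z 0.064 y -20..16
-60 80 gray 103 z 0.065 y -20..16
-50 60 gray 101 z 0.066 y -15..13
-40 59 gray 100 z 0.065 y -15..12
-30 60 gray 102 z 0.066 y -15..13
-20 65 gray 101 z 0.066 y -15..12
-10 60 gray 101 z 0.066 y -15..13
0 60 gray 101 z 0.065 y -15..13
10 64 gray 101 z 0.065 y -14..14
20 69 gray 165 z 0.065 y -20..18
30 90 gray 213 z 0.066 y -20..20
40 86 gray 213 z 0.066 y -20..19
50 95 gray 201 z 0.065 y -20..20
60 85 gray 209 z 0.066 y -19..20
70 79 gray 110 z 0.060 y -18..18
bar (array([ 485.1, -423.4]), (59.8, 28.8), -5.9) 354
top (array([ 491.3, -421.8]), (149.0, 40.2), -4.8) z97 0.0719
-80 17 gray 191 z 0.063 y -13..19
-70 41 gray 171 z 0.065 y -16..20
-60 40 gray 89 z 0.066 y -16..20
-50 32 gray 89 z 0.067 y -13..16
-40 32 gray 89 z 0.066 y -11..15
-30 30 gray 89 z 0.068 y -11..15
-20 29 gray 89 z 0.067 y -15..16
-10 33 gray 89 z 0.066 y -13..16
0 33 gray 89 z 0.067 y -12..14
10 32 gray 88 z 0.066 y -12..14
20 36 gray 123 z 0.066 y -16..19
30 44 gray 186 z 0.066 y -20..20
40 43 gray 185 z 0.066 y -20..19
50 44 gray 180 z 0.067 y -19..19
60 41 gray 190 z 0.066 y -18..20
70 18 gray 172 z 0.067 y -17..18
bar (array([ 483.6, -420.8]), (59.8, 30.5), -3.7) 179
```

```bash
python3 -c "
from h import *
go((.477,-.421,.15,-95.3),(.477,-.421,.057,-95.3))"
```

```text
t=47.4 pos [0.4768 0.2321 0.1962] yaw -94.4 F [-0.  -0.2  0.4] gap 0.007 j [-1.05  0.62  0.89  1.84 -0.59  0.96 -1.54]
  t [ 49.8 651.2  46.3] a [ 0.  -0.   0.9]
  t [ 49.8 651.2 139.3] a [ 0.  -0.   0.9]
```

Emit:
apply_moves --motion '[{"tx":50,"ty":500,"tz":0,"ax":0,"ay":0,"az":0},{"tx":50,"ty":500,"tz":0,"ax":0,"ay":0,"az":0},{"tx":50,"ty":500,"tz":0,"ax":0,"ay":0,"az":0},{"tx":50,"ty":500,"tz":0,"ax":0,"ay":0,"az":0},{"tx":50,"ty":500,"tz":0,"ax":0,"ay":0,"az":0},{"tx":50,"ty":500,"tz":0,"ax":0,"ay":0,"az":0},{"tx":50,"ty":500,"tz":0,"ax":0,"ay":0,"az":0},{"tx":50,"ty":500,"tz":0,"ax":0,"ay":0,"az":0},{"tx":50,"ty":651,"tz":40,"ax":0,"ay":0,"az":1},{"tx":50,"ty":651,"tz":40,"ax":0,"ay":0,"az":1},{"tx":50,"ty":651,"tz":46,"ax":0,"ay":0,"az":1},{"tx":50,"ty":651,"tz":46,"ax":0,"ay":0,"az":1},{"tx":50,"ty":651,"tz":46,"ax":0,"ay":0,"az":1},{"tx":50,"ty":651,"tz":46,"ax":0,"ay":0,"az":1}]' --claw 77

```text
clock: 49.15
position: [0.4801, -0.4176, 0.1505]
tool_rot: [-0.0, 0.999, -0.044, 0.001]
force: [0.2, 0.5, -0.5]
finger_gap: 0.695
finger_force: 0.0
```

```bash
python3 -c "
from h import *
go((.477,-.421,.057,-95.3))"
```

```text
t=49.1 pos [ 0.4801 -0.4176  0.1505] yaw -95.0 F [ 0.2  0.5 -0.5] gap 0.695 j [ 0.28  0.79  0.72  1.59 -0.59  1.   -0.47]
  t [-2.9  3.8 93.5] a [-0.  -0.1  0.3]
```

Emit:
apply_moves --motion '[{"tx":-3,"ty":3,"tz":45,"ax":0,"ay":0,"az":0},{"tx":-3,"ty":3,"tz":80,"ax":0,"ay":0,"az":0},{"tx":-3,"ty":3,"tz":93,"ax":0,"ay":0,"az":0},{"tx":-3,"ty":3,"tz":93,"ax":0,"ay":0,"az":0},{"tx":-3,"ty":3,"tz":93,"ax":0,"ay":0,"az":0}]'

```text
clock: 49.78
position: [0.4768, -0.4226, 0.0587]
tool_rot: [0.001, 0.999, -0.045, 0.001]
force: [-0.4, -0.9, 0.6]
finger_gap: 0.702
finger_force: 0.0
```

Emit:
apply_moves --motion '[{"tx":-3,"ty":0,"tz":0,"ax":0,"ay":0,"az":0},{"tx":-3,"ty":0,"tz":0,"ax":0,"ay":0,"az":0},{"tx":-3,"ty":0,"tz":0,"ax":0,"ay":0,"az":0},{"tx":-3,"ty":0,"tz":0,"ax":0,"ay":0,"az":0},{"tx":-3,"ty":0,"tz":0,"ax":0,"ay":0,"az":0}]' --claw 255 --newtons 35

```text
clock: 50.4
position: [0.473, -0.4214, 0.057]
tool_rot: [-0.0, 0.999, -0.045, -0.0]
force: [-0.8, -0.2, 1.1]
finger_gap: 0.3
finger_force: 35.0
```

```bash
python3 -c "
from h import *
go((.477,-.421,.22,-95.3),(.479,0,.22,-94.3))"
```

```text
t=50.4 pos [ 0.473  -0.4214  0.057 ] yaw -95.2 F [-0.8 -0.2  1.1] gap 0.300 j [ 0.34  0.89  0.64  1.66 -0.69  0.83 -0.38]
  t [   4.    -0.8 -163. ] a [-0.   0.   0.1]
  t [ -31.9 -420.3 -163. ] a [-0.   0.  -0.9]
```

Emit:
apply_moves --motion '[{"tx":0,"ty":0,"tz":-15,"ax":0,"ay":0,"az":0},{"tx":0,"ty":0,"tz":-50,"ax":0,"ay":0,"az":0},{"tx":0,"ty":0,"tz":-100,"ax":0,"ay":0,"az":0},{"tx":0,"ty":0,"tz":-145,"ax":0,"ay":0,"az":0},{"tx":0,"ty":-10,"tz":-163,"ax":0,"ay":0,"az":0},{"tx":-4,"ty":-45,"tz":-163,"ax":0,"ay":0,"az":0},{"tx":-8,"ty":-95,"tz":-163,"ax":0,"ay":0,"az":0},{"tx":-12,"ty":-145,"tz":-163,"ax":0,"ay":0,"az":0},{"tx":-16,"ty":-195,"tz":-163,"ax":0,"ay":0,"az":0},{"tx":-20,"ty":-245,"tz":-163,"ax":0,"ay":0,"az":0},{"tx":-24,"ty":-295,"tz":-163,"ax":0,"ay":0,"az":0},{"tx":-28,"ty":-345,"tz":-163,"ax":0,"ay":0,"az":0},{"tx":-32,"ty":-390,"tz":-163,"ax":0,"ay":0,"az":-1},{"tx":-37,"ty":-415,"tz":-163,"ax":0,"ay":0,"az":-1},{"tx":-37,"ty":-420,"tz":-163,"ax":0,"ay":0,"az":-1},{"tx":-37,"ty":-420,"tz":-163,"ax":0,"ay":0,"az":-1}]'

```text
clock: 52.4
position: [0.4735, -0.0003, 0.2197]
tool_rot: [0.0, 0.999, -0.036, -0.0]
force: [-0.4, -1.0, -2.3]
finger_gap: 0.297
finger_force: 35.0
```

```bash
cat > sc.py <<'E'
from h import *
go((.4736,.0008,.192,-94.3))
for n in("scene","top"):
    s=snap(n);C=cloud(s);g=s["color"].astype(int)
    m=(C[...,2]>.15)&(C[...,2]<.235)&(g.min(2)>130)&(np.ptp(g,axis=2)<25)&(abs(C[...,0]-.53)<.16)&(abs(C[...,1])<.08)
    for b,c,a in blobs(m,25): print(n,c.round(),a,rect(C[b][:,:2]),np.percentile(C[b][:,2],[10,50,90]).round(4))
    if n=="scene": cv2.imwrite("pics/sc.png",cv2.resize(s["color"][150:300,220:440,::-1],None,fx=3.5,fy=3.5,interpolation=cv2.INTER_CUBIC))
E
python3 sc.py
```

```text
t=52.4 pos [ 4.735e-01 -3.000e-04  2.197e-01] yaw -94.2 F [-0.4 -1.  -2.3] gap 0.297 j [-0.65  0.5   0.9   1.96 -0.49  0.92 -1.15]
  t [ 0.1 -1.2 27.7] a [0.  0.  0.1]
scene [315. 190.] 314 (array([541.4,  -6.5]), (51.0, 41.8), -6.8) [0.226  0.2285 0.2307]
top [293. 246.] 213 (array([541.7,  -5. ]), (46.9, 37.2), -5.0) [0.2276 0.2307 0.2336]
```

View pics/sc.png

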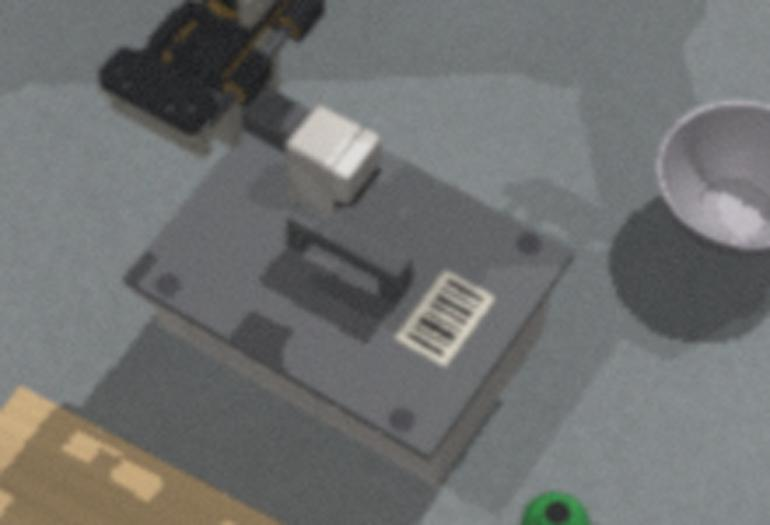

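The scanner is held level, with its head at about (333,160) in the crop over the lid handle and the label ahead at (445,318). I'll descend, check, then hold.

Emit:
apply_moves --motion '[{"tx":0,"ty":-1,"tz":10,"ax":0,"ay":0,"az":0},{"tx":0,"ty":-1,"tz":20,"ax":0,"ay":0,"az":0},{"tx":0,"ty":-1,"tz":26,"ax":0,"ay":0,"az":0},{"tx":0,"ty":-1,"tz":27.5,"ax":0,"ay":0,"az":0},{"tx":0,"ty":-1,"tz":27.5,"ax":0,"ay":0,"az":0},{"tx":0,"ty":-1,"tz":27.5,"ax":0,"ay":0,"az":0}]'

```text
clock: 53.25
position: [0.4742, 0.0011, 0.1927]
tool_rot: [0.0, 0.999, -0.036, 0.0]
force: [0.4, 1.0, -2.5]
finger_gap: 0.299
finger_force: 35.0
```

Emit:
apply_moves --motion '[{"tx":0,"ty":0,"tz":0,"ax":0,"ay":0,"az":0},{"tx":0,"ty":0,"tz":0,"ax":0,"ay":0,"az":0},{"tx":0,"ty":0,"tz":0,"ax":0,"ay":0,"az":0},{"tx":0,"ty":0,"tz":0,"ax":0,"ay":0,"az":0},{"tx":0,"ty":0,"tz":0,"ax":0,"ay":0,"az":0},{"tx":0,"ty":0,"tz":0,"ax":0,"ay":0,"az":0},{"tx":0,"ty":0,"tz":0,"ax":0,"ay":0,"az":0},{"tx":0,"ty":0,"tz":0,"ax":0,"ay":0,"az":0},{"tx":0,"ty":0,"tz":0,"ax":0,"ay":0,"az":0},{"tx":0,"ty":0,"tz":0,"ax":0,"ay":0,"az":0},{"tx":0,"ty":0,"tz":0,"ax":0,"ay":0,"az":0},{"tx":0,"ty":0,"tz":0,"ax":0,"ay":0,"az":0},{"tx":0,"ty":0,"tz":0,"ax":0,"ay":0,"az":0},{"tx":0,"ty":0,"tz":0,"ax":0,"ay":0,"az":0},{"tx":0,"ty":0,"tz":0,"ax":0,"ay":0,"az":0},{"tx":0,"ty":0,"tz":0,"ax":0,"ay":0,"az":0},{"tx":0,"ty":0,"tz":0,"ax":0,"ay":0,"az":0},{"tx":0,"ty":0,"tz":0,"ax":0,"ay":0,"az":0},{"tx":0,"ty":0,"tz":0,"ax":0,"ay":0,"az":0},{"tx":0,"ty":0,"tz":0,"ax":0,"ay":0,"az":0}]'

```text
clock: 55.75
position: [0.474, 0.0011, 0.1924]
tool_rot: [0.0, 0.999, -0.036, -0.0]
force: [0.8, -0.2, -3.0]
finger_gap: 0.295
finger_force: 35.0
```

```bash
python3 sc.py
```

```text
t=55.8 pos [0.474  0.0011 0.1924] yaw -94.2 F [ 0.8 -0.2 -3. ] gap 0.295 j [-0.62  0.53  0.86  2.   -0.53  0.85 -1.11]
  t [-0.3  0.3  0.4] a [0.  0.  0.1]
scene [315. 197.] 306 (array([542.6,  -5.9]), (48.7, 41.8), -2.7) [0.1983 0.2011 0.2039]
top [293. 246.] 207 (array([542. ,  -2.2]), (46.2, 37.9), -6.9) [0.1995 0.2029 0.2061]
```

Emit:
apply_moves --motion '[{"tx":0,"ty":0,"tz":0,"ax":0,"ay":0,"az":0},{"tx":0,"ty":0,"tz":0,"ax":0,"ay":0,"az":0},{"tx":0,"ty":0,"tz":0,"ax":0,"ay":0,"az":0},{"tx":0,"ty":0,"tz":0,"ax":0,"ay":0,"az":0},{"tx":0,"ty":0,"tz":0,"ax":0,"ay":0,"az":0},{"tx":0,"ty":0,"tz":0,"ax":0,"ay":0,"az":0}]'

```text
clock: 56.6
position: [0.474, 0.0011, 0.1924]
tool_rot: [0.0, 0.999, -0.036, -0.0]
force: [0.6, 0.4, -3.5]
finger_gap: 0.298
finger_force: 35.0
```

Computed range is about 103 mm with about 1 mm off-axis, held for more than 3 s. Now back to the mat.

```bash
python3 -c "
from h import *
go((.474,.001,.225,-94.2),(.5001,-.4304,.225,-97.2),(.5001,-.4304,.0575,-97.2))"
```

```text
t=56.6 pos [0.474  0.0011 0.1924] yaw -94.2 F [ 0.6  0.4 -3.5] gap 0.298 j [-0.62  0.53  0.86  2.   -0.53  0.86 -1.11]
  t [  0.    0.1 -32.6] a [0. 0. 0.]
  t [ 57.4 428.5 -32.5] a [0. 0. 3.]
  t [ 57.4 428.5 135. ] a [0. 0. 3.]
```

Emit:
apply_moves --motion '[{"tx":0,"ty":0,"tz":-15,"ax":0,"ay":0,"az":0},{"tx":0,"ty":0,"tz":-32,"ax":0,"ay":0,"az":0},{"tx":2,"ty":20,"tz":-32,"ax":0,"ay":0,"az":0},{"tx":8,"ty":65,"tz":-32,"ax":0,"ay":0,"az":0},{"tx":15,"ty":115,"tz":-32,"ax":0,"ay":0,"az":1},{"tx":22,"ty":165,"tz":-32,"ax":0,"ay":0,"az":1},{"tx":29,"ty":215,"tz":-32,"ax":0,"ay":0,"az":2},{"tx":36,"ty":265,"tz":-32,"ax":0,"ay":0,"az":2},{"tx":43,"ty":315,"tz":-32,"ax":0,"ay":0,"az":2},{"tx":49,"ty":360,"tz":-32,"ax":0,"ay":0,"az":3},{"tx":54,"ty":400,"tz":-32,"ax":0,"ay":0,"az":3},{"tx":57,"ty":428,"tz":-32,"ax":0,"ay":0,"az":3},{"tx":57,"ty":428,"tz":-10,"ax":0,"ay":0,"az":3},{"tx":57,"ty":428,"tz":40,"ax":0,"ay":0,"az":3},{"tx":57,"ty":428,"tz":85,"ax":0,"ay":0,"az":3},{"tx":57,"ty":428,"tz":115,"ax":0,"ay":0,"az":3},{"tx":57,"ty":428,"tz":128,"ax":0,"ay":0,"az":3},{"tx":57,"ty":428,"tz":131,"ax":0,"ay":0,"az":3},{"tx":57,"ty":428,"tz":131,"ax":0,"ay":0,"az":3},{"tx":57,"ty":428,"tz":131,"ax":0,"ay":0,"az":3}]'

```text
clock: 59.1
position: [0.5003, -0.4307, 0.0631]
tool_rot: [0.001, 0.998, -0.062, 0.001]
force: [-0.7, -0.2, -2.3]
finger_gap: 0.3
finger_force: 35.0
```

```bash
python3 -c "
from h import *
go((.5001,-.4304,.0575,-97.2))"
```

```text
t=59.1 pos [ 0.5003 -0.4307  0.0631] yaw -97.2 F [-0.7 -0.2 -2.3] gap 0.300 j [ 0.32  0.92  0.67  1.57 -0.69  0.89 -0.45]
  t [-0.2 -0.3  5.6] a [ 0.1 -0.1  0. ]
```

Emit:
apply_moves --motion '[{"tx":0,"ty":0,"tz":2,"ax":0,"ay":0,"az":0},{"tx":0,"ty":0,"tz":4,"ax":0,"ay":0,"az":0},{"tx":0,"ty":0,"tz":5,"ax":0,"ay":0,"az":0},{"tx":0,"ty":0,"tz":5.5,"ax":0,"ay":0,"az":0},{"tx":0,"ty":0,"tz":5.5,"ax":0,"ay":0,"az":0},{"tx":0,"ty":0,"tz":5.5,"ax":0,"ay":0,"az":0}]'

```text
clock: 59.85
position: [0.4997, -0.4299, 0.057]
tool_rot: [-0.0, 0.998, -0.063, 0.0]
force: [-1.1, 2.2, 5.8]
finger_gap: 0.297
finger_force: 35.0
```

Contact. I'll release, rise and back away.

Emit:
apply_moves --motion '[{"tx":0,"ty":0,"tz":-0.5,"ax":0,"ay":0,"az":0},{"tx":0,"ty":0,"tz":-0.5,"ax":0,"ay":0,"az":0},{"tx":0,"ty":0,"tz":-0.5,"ax":0,"ay":0,"az":0},{"tx":0,"ty":0,"tz":-0.5,"ax":0,"ay":0,"az":0},{"tx":0,"ty":0,"tz":-20,"ax":0,"ay":0,"az":0},{"tx":0,"ty":0,"tz":-70,"ax":0,"ay":0,"az":0},{"tx":0,"ty":0,"tz":-125,"ax":0,"ay":0,"az":0},{"tx":0,"ty":0,"tz":-160,"ax":0,"ay":0,"az":0},{"tx":0,"ty":-180,"tz":-180,"ax":0,"ay":0,"az":0},{"tx":0,"ty":-180,"tz":-180,"ax":0,"ay":0,"az":0},{"tx":0,"ty":-180,"tz":-180,"ax":0,"ay":0,"az":0},{"tx":0,"ty":-180,"tz":-180,"ax":0,"ay":0,"az":0}]' --claw 77

```text
clock: 61.35
position: [0.5247, -0.2454, 0.2371]
tool_rot: [-0.002, 0.998, -0.058, 0.001]
force: [-0.3, -0.7, 0.1]
finger_gap: 0.695
finger_force: 0.0
```

```bash
python3 cor.py; python3 - <<'E'
from h import *
go()
for n in("scene","top"):
    s=snap(n);C=cloud(s);g=s["color"].astype(int)
    m=(C[...,2]>.035)&(C[...,2]<.09)&(abs(C[...,0]-.515)<.1)&(abs(C[...,1]+.43)<.07)
    b=max(blobs(m,100),key=lambda b:b[2])[0];print(n,rect(C[b][:,:2]),np.percentile(C[b][:,2],[50,97]).round(4))
    for m,c,a in blobs((g.max(2)<45)&(C[...,2]<.012)&(C[...,1]<-.25)&(C[...,0]>.35)&(C[...,0]<.7),50): print(" mat",a,rect(C[m][:,:2]))
    if n=="scene": cv2.imwrite("pics/end.png",s["color"][:,:,::-1])
E
```

```text
scene corner z mm [np.float64(88.4), np.float64(88.8), None, np.float64(88.0)]
top corner z mm [np.float64(89.5), np.float64(91.2), np.float64(90.2), np.float64(89.8)]
t=61.5 pos [ 0.5223 -0.2515  0.2373] yaw -97.1 F [ 0.4 -0.9 -0.4] gap 0.699 j [-0.09  0.63  0.84  1.66 -0.52  1.09 -0.79]
scene (array([ 519.7, -432.4]), (150.7, 40.6), -8.5) [0.0652 0.07  ]
 mat 79 (array([ 494.7, -396.1]), (63.6, 18.2), -8.0)
 mat 1193 (array([ 510.5, -439.9]), (191.1, 87.5), -4.9)
top (array([ 518.9, -431.2]), (151.0, 41.5), -6.6) [0.0661 0.0716]
 mat 269 (array([ 632. , -903.6]), (315.7, 126.8), -87.7)
 mat 793 (array([ 508.6, -429.6]), (197.8, 101.0), -7.7)
```

View pics/end.png

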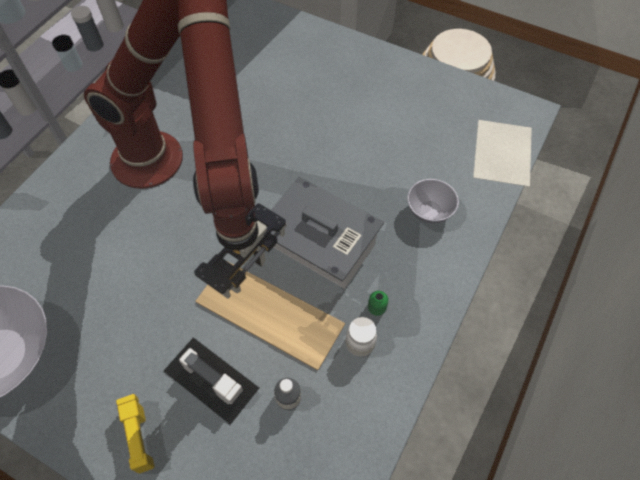

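The scanner stands upright on the mat at (211,378), the lid is flat on the box at (325,230), and the bowl, jar, bottle and both look-alikes have not moved. Handing in.

```bash
python3 -c "
from station import arm
print(arm.hand_in())"
```

```text
the job is handed in; nothing more can be done
None
```

The job is handed in (no verdict came back): all four vases are upright in the box, the lid is pressed flat corner by corner, the label was held in the scanner's sight about 103 mm away for over 3 s, and the scanner is back upright on its mat, its grip point about 5 mm short of centre.

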